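# Fill a knob jar through the sliding funnel

### The job

Gather the white knobs lying on the bench into the scoop with those already in it, slide the funnel carriage fully along its rail to the working stop over the jar, and pour the scoop through the funnel so that every knob ends up in the jar (any that misses may be picked up and dropped into the funnel). Then set the empty scoop back upright on its cork mat, slide the funnel fully back to its home stop, and stand the jar with all its knobs wholly on the round rubber mat. Keep the jar upright, and leave the glue pot, tape, tools and eye bolt alone.

Things in the scene. Friction and masses are not known exactly. Their poses are not given: they have to be found in the camera images.
- funnel_mouth (a point): centre of the funnel's open top, 193 mm above the bench. Steel funnel on the carriage: mouth 144 mm across, cone 65 mm deep, then a spout 20 mm long and 48 mm wide inside that ends 108 mm above the bench, 6 mm above the jar's rim
- carriage_grip (a point): grip point of the funnel carriage: a black upright block 20 x 26 mm (x by y of the stand), 50 mm tall, its top 247 mm above the bench, behind the funnel; this point is 17 mm below its top. x and y axes are the stand's: the carriage moves along -y when the joint grows. Pinch it from above
- carriage (a joint): position of the funnel carriage on its rail, in m: 0 = home stop (the +y end of the stand), 0.180 = working stop, funnel centred over the jar's nest. It slides stiffly (2.5 N) and stays where left
- nest (a point): place on the filling stand where the jar stands at first: centre, on top of the 12 mm base plate, between four 9 mm high locating pins; axes are the stand's. The rail, 50 mm high, runs along the stand's y axis 120 mm behind it (+x)
- jar: narrow open parts jar, blue plastic: 62 mm outside, 56 mm inside, 90 mm tall, floor 5 mm, 150 g. Origin at the centre of its underside, z up
- jar_mat: round black rubber mat, 96 mm across, 3 mm thick, fixed on the bench in front of the stand. Origin at the centre of its underside
- scoop: grey plastic scoop: round cup, base 72 mm, rim 100 mm across, 58 mm tall, 3 mm wall, 4 mm floor, 90 g, with a straight round handle 16 mm thick along its -x, its axis 50 mm above the underside, reaching from the rim to 167 mm from the cup's axis. Origin at the centre of the cup's underside, z up
- scoop_mouth (a point): centre of the scoop's rim, 58 mm above its underside
- scoop_grip (a point): grip point on the axis of the scoop's handle, 130 mm from the cup's axis, 50 mm above the underside; same axes as the scoop
- scoop_mat: round cork mat, 120 mm across, 3 mm thick, fixed on the bench, on which the scoop stands at first. Origin at the centre of its underside
- knob0: white plastic knob: a cap 22 mm across and 10 mm high with a 11 mm thick, 12 mm long stem on it (22 mm tall, 12 g). Origin at the centre of the cap's flat end, z along the stem. In the scoop at the start
- knob1: white plastic knob: a cap 22 mm across and 10 mm high with a 11 mm thick, 12 mm long stem on it (22 mm tall, 12 g). Origin at the centre of the cap's flat end, z along the stem. In the scoop at the start
- knob2: white plastic knob: a cap 22 mm across and 10 mm high with a 11 mm thick, 12 mm long stem on it (22 mm tall, 12 g). Origin at the centre of the cap's flat end, z along the stem. In the scoop at the start
- knob3: white plastic knob: a cap 22 mm across and 10 mm high with a 11 mm thick, 12 mm long stem on it (22 mm tall, 12 g). Origin at the centre of the cap's flat end, z along the stem. Loose on the bench at the start, standing on its cap; may be absent
- knob4: white plastic knob: a cap 22 mm across and 10 mm high with a 11 mm thick, 12 mm long stem on it (22 mm tall, 12 g). Origin at the centre of the cap's flat end, z along the stem. Loose on the bench at the start, standing on its cap; may be absent
- knob5: white plastic knob: a cap 22 mm across and 10 mm high with a 11 mm thick, 12 mm long stem on it (22 mm tall, 12 g). Origin at the centre of the cap's flat end, z along the stem. Loose on the bench at the start, standing on its cap; may be absent
- knob6: white plastic knob: a cap 22 mm across and 10 mm high with a 11 mm thick, 12 mm long stem on it (22 mm tall, 12 g). Origin at the centre of the cap's flat end, z along the stem. Loose on the bench at the start, standing on its cap; may be absent
- eyebolt: steel eye bolt, 72 mm long, lying on the bench: a bystander, leave it alone; origin at its underside's centre
- glue: white glue pot, 62 mm across, 95 mm tall: a bystander, leave it alone; origin at its underside's centre
- driver: screwdriver, 200 mm long: a bystander, leave it alone; origin at its underside's centre
- tape: roll of tape, 90 mm across, 24 mm high: a bystander, leave it alone; origin at its underside's centre
- brush: brush, 190 mm long: a bystander, leave it alone; origin at its underside's centre

How it is judged:
By the outcome, as a careful person would: the job done as asked, in the order asked, and still so for the second after the job is handed in, with the robot touching nothing.
Of knob3, knob4, knob5, knob6 only 2 to 4 are there at a start; the rules pass over those that are not, and their reading is None.
At some moment in a run one of knob3, knob4, knob5, knob6, scoop may be knocked a few centimetres aside while the robot is not near it.
It also fails if it takes over 210 s, if anything falls off the work surface, if the arm or the gripper's body presses on something with over 40 N, if the wrist force passes 120 N, or if a joint passes its speed limit or range.

### The arm

A 6-joint arm with a two-finger parallel gripper is mounted at the origin on the work surface. World frame = base frame: x ahead of the robot, y to its left, z up, the work surface at z = 0. Lengths are in mm, angles in rad, forces in N, time in s.
With the tool pointing down it reaches from about 300 to 775 mm from the base axis. Payload 14.6 kg.
Tool frame: the origin (TCP) lies at the very end of the fingers, on their centre line; the grasp point (between the pads) lies 19 mm behind it; z points along the fingers, y is the line along which they close (so a half turn about z gives the same grasp; the last joint's range is limited). The gripper opens to 94 mm and grips with 3 to 60 N. Pads are 16 mm wide; open, the fingers measure 119 mm over their backs; the gripper's body (75 mm by 177 mm) begins 78 mm behind the grasp point.
Start: joints at [-1.2, 0.3, 1.521, -0, 1.321, -0.067], TCP at [233.163, -498.12, 183.846] pointing down, gripper open.
Joint ranges: [-3.03, 3.03], [-0.79, 2.21], [0.23, 2.52], [-1.04, 4.18], [0, 3.07], [-2.55, 2.55]. Speed limits (rad/s): [2.22, 2.22, 2.57, 3.14, 3.14, 3.14].

### API

Orientations are given as [roll, pitch, yaw] about the fixed x, y, z axes, in that order (R = Rz(yaw) Ry(pitch) Rx(roll)).
In Python, from cell import manip gives the robot as it stands.
- The arm moves only by the tool servo_tool, never from a script. Its argument "rows" is a list of rows, each a list of 7 numbers: the turn, a rotation vector about the world's x, y, z in degrees, then the shift along the world's x, y, z in mm, then the closure, from 0 (fully open) to 1 (shut). In form: [[rx, ry, rz, dx, dy, dz, fingers], ...]. A call has 1 to 20 rows; each row shifts and turns the commanded pose from where the row before left it; what a row does not reach is not made up. A row lasts 1/8 s, in which the tool goes at most 62.5 mm and 10.7 degrees, less where a joint would pass 70% of its speed; a pose out of reach is approached as far as the arm can. A call with a gripper value outside its range is refused whole. The fingers move at their own pace and stop on an object; "grip_force" is the grip in N (left out, the last holds). Time passes only in rows, so rows that do not move let the fingers close. It gives the time, the measured TCP pose, the force, the opening and the grip force at its end, in the units of the state.
- manip.read_state(): the state, without advancing time (a new reading comes with each control period).
- manip.camera(name): name is "scene" or "top" or "wrist"; returns the picture (420x560x3 uint8, red, green, blue); there is no depth.
- manip.camera_info(name): a dict with "fx", "fy", "cx", "cy" (pixels), "position" and "rotation" of the camera in the world; the wrist camera has in their place "T_tool_cam" (4x4, takes a point from camera to tool coordinates, whose origin is the TCP and whose axes are the flange's). Camera axes: x right, y down, z forward; pixel columns grow to the right and rows downward; lengths in mm; the calibration is good to about 2 mm. A picture is of the moment at which its call begins: read the wrist's pose just before it. camera_info takes no time and is no camera call.
- manip.sign_off(): hands the job in; it is judged then, once.
The state is a dict: "clock": time; "joints": joint angles; "qd": joint speeds; "effort": joint torques, N m; "eef_pos": TCP position; "eef_rot": TCP orientation; "wrist_force": force on the tool from outside, world axes, zero at the start; "moment": the same for the moment, N m; "finger_gap": finger opening in mm; "finger_force": force on a finger pad.
Only numpy, scipy, OpenCV 4.12 (cv2) and the standard library are available. Lean on these libraries where they do the work, as an engineer would, in place of code of your own. Each camera call takes 0.05 s, during which the arm holds its last target. There are 200 camera calls.

## Working session

There is one attempt and no reset: what is moved stays moved. The work goes in short steps, Python scripts to look and compute and a tool call to move; the robot and the scene stay as the last step left them, time stands still between calls to the robot, and variables do not carry over. Pictures are saved under pics/ and viewed, at most 14 in all, crops included, and the job is handed in when it is done.

Besides the shell and the picture viewer there is one more tool, called after "Request:" as name(argument=value, ...), one argument or row to a line, values as JSON. servo_tool: Moves the arm, as the interface text tells. Its arguments: {"type":"object","properties":{"rows":{"type":"array","items":{"type":"array","items":{"type":"number"}}},"grip_force":{"type":"number"}},"required":["rows"]}

```bash
mkdir -p pics; ls; python3 - <<'E'
from cell import manip
import cv2
for n in("scene","top"):
    im=manip.camera(n); i=manip.camera_info(n); print(n,i)
    cv2.imwrite(f"pics/{n}0.png",cv2.resize(im[:,:,::-1],(800,600),interpolation=cv2.INTER_CUBIC))
print(manip.camera_info("wrist")); print(manip.read_state())
E
```

```text
pics
scene {'fx': 487.9536748808791, 'fy': 487.9536748808791, 'cx': 269.09526853423085, 'cy': 210.64436500453812, 'position': array([1206.04032946, -432.71357532,  854.62156779]), 'rotation': array([-2.28672654, -0.00235022,  1.08183775])}
top {'fx': 379.75832474469996, 'fy': 379.75832474469996, 'cx': 278.5188210743159, 'cy': 209.94796446802212, 'position': array([ 427.59451043,  -38.63469033, 1169.11309554]), 'rotation': array([-3.06987706, -0.01338342, -1.60089172])}
{'fx': 372.80343330647776, 'fy': 372.80343330647776, 'cx': 278.2646123286174, 'cy': 211.0807250404286, 'T_tool_cam': array([[ 1.10294749e-04, -9.72166019e-01, -2.34293021e-01,
         6.88237757e+01],
       [ 9.99999040e-01, -2.16353960e-04,  1.36848554e-03,
         5.45352095e-01],
       [-1.38108536e-03, -2.34292947e-01,  9.72165062e-01,
        -2.01536110e+02],
       [ 0.00000000e+00,  0.00000000e+00,  0.00000000e+00,
         1.00000000e+00]])}
{'clock': 0.1, 'joints': array([-1.19961802e+00,  3.00420302e-01,  1.52153002e+00,  9.61714705e-06,
        1.32067814e+00, -6.65699058e-02]), 'qd': array([-0.00122408, -0.00129151, -0.00084292, -0.00052102, -0.0002872 ,
       -0.00033745]), 'effort': array([-3.92265538e-04, -5.32644904e+01, -3.53285122e+01,  7.08403392e-02,
        2.34514161e-02, -6.59859325e-05]), 'eef_pos': array([ 233.06693102, -497.89260404,  183.33579794]), 'eef_rot': array([-3.14055975e+00, -7.81980152e-05,  4.37745784e-01]), 'wrist_force': array([-0.49658496, -0.45639672, -0.54641273]), 'moment': array([-0.06298999, -0.00404338,  0.04425594]), 'finger_force': 0.0, 'finger_gap': 94.01656167028649}
```

View pics/top0.png

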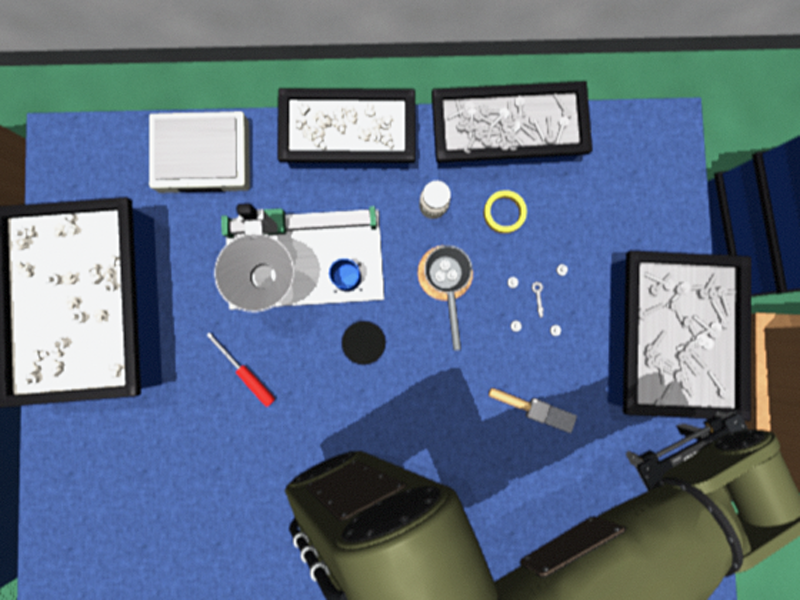

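View pics/scene0.png

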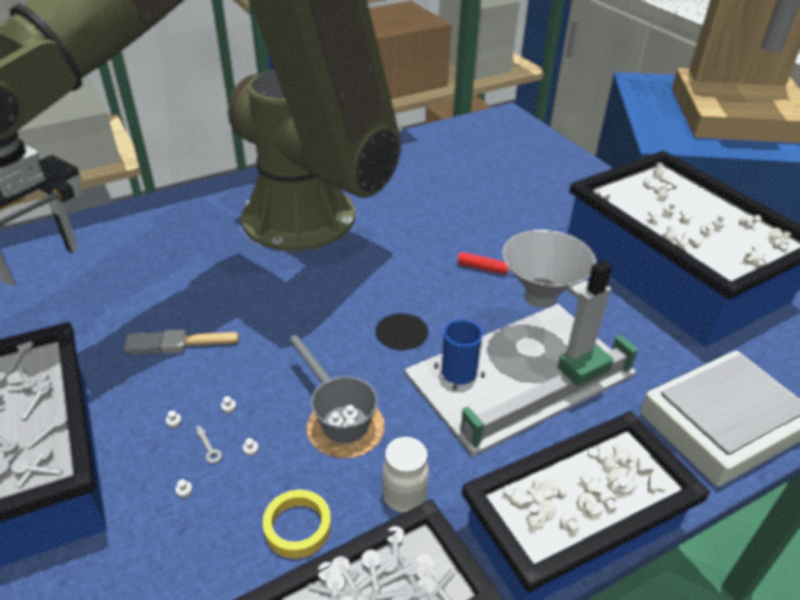

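```bash
cat > h.py <<'E'
from cell import manip
import cv2, numpy as np
from scipy.spatial.transform import Rotation as Ro
def cam(n,st=None):
    i=manip.camera_info(n)
    if n=="wrist":
        st=st or manip.read_state(); T=np.eye(4); T[:3,:3]=Ro.from_euler("xyz",st["eef_rot"]).as_matrix(); T[:3,3]=st["eef_pos"]
        T=T@np.array(i["T_tool_cam"]); return i,T[:3,:3],T[:3,3]
    return i,Ro.from_euler("xyz",i["rotation"]).as_matrix(),np.array(i["position"])
def p2w(n,u,v,z,st=None):
    i,R,p=cam(n,st); d=R@np.array([(u-i["cx"])/i["fx"],(v-i["cy"])/i["fy"],1]); return p+d*(z-p[2])/d[2]
def w2p(n,P,st=None):
    i,R,p=cam(n,st); q=R.T@(np.array(P)-p); return i["cx"]+i["fx"]*q[0]/q[2],i["cy"]+i["fy"]*q[1]/q[2]
def crop(n,name,x0,y0,w,h,s,st=None):
    im=manip.camera(n); c=im[y0:y0+h,x0:x0+w,::-1]
    cv2.imwrite(f"pics/{name}.png",cv2.resize(c,None,fx=s,fy=s,interpolation=cv2.INTER_CUBIC)); return im
E
python3 - <<'E'
from h import *
im=crop("top","topc",145,135,265,140,3)
g=im.min(axis=2); m=(g>150).astype(np.uint8); m[:, :280]=0
n,l,s,c=cv2.connectedComponentsWithStats(m)
for k in range(1,n):
    if 3<s[k,4]<400 and 140<c[k][1]<250 and c[k][0]<430: print(s[k,4],c[k].round(1),p2w("top",*c[k],14)[:2].round(1))
for nm,u,v,z in [("scoopmouth?",447*.7,268*.7,61),("handle end",457*.7,348*.7,50),("matc",363*.7,342*.7,3),("jar rim",347*.7,273*.7,102),("funnel",255*.7,272*.7,193),("block",246*.7,211*.7,247)]: print(nm,p2w("top",u,v,z).round(1))
E
```

```text
8 [306.1 172.6] [ 622.6 -144.9]
361 [311.5 190.2] [ 567.8 -159.4]
11 [297.  186.3] [ 581.2 -115.4]
46 [393.1 188.5] [ 565.8 -410.8]
45 [358.7 197.3] [ 541.7 -303.6]
80 [376.7 207.4] [ 509.  -357.3]
4 [324.8 200. ] [ 536.5 -199. ]
102 [317.3 223.8] [ 464.5 -173.4]
46 [361.  227.9] [ 447.9 -306.3]
46 [388.6 230.9] [ 436.2 -390.3]
scoopmouth? [ 569.7 -158.9   61. ]
handle end [ 404.8 -174.7   50. ]
matc [422.8  20.6   3. ]
jar rim [560.1  43.7 102. ]
funnel [555.3 202.4 193. ]
block [654.1 203.3 247. ]
```

View pics/topc.png

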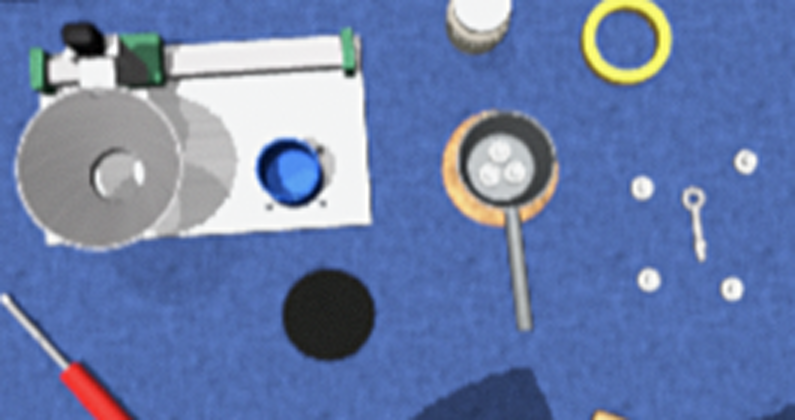

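```bash
python3 - <<'E'
from h import *
for nm,x,y,z in [("scoopmouth",507,160,61),("handle tip",526,326,53),("handle mid",517,262,53),("corkmat",500,168,3),("jarmat",329,314,3),("jar rim",290,172,102),("jar bot?",0,0,0),("funnel",99,167,193),("block",83,36,247),("standBL",47,243,12),("standBR",371,223,12),("standTR",357,38,12),("kA",746,161,12),("kB",642,187,12),("kC",649,280,12),("kD",732,289,12)]:
    print(nm,p2w("top",145+x/3,135+y/3,z)[:2].round(1))
E
```

```text
scoopmouth [ 567.4 -162.1]
handle tip [ 404.6 -175.6]
handle mid [ 467.4 -169.1]
corkmat [ 566.6 -161. ]
jarmat [421.9  18.9]
jar rim [556.7  47.3]
jar bot? [757.3 352.1]
funnel [554.6 203.7]
block [655.9 202.1]
standBL [502.2 302. ]
standBR [513.  -26.6]
standTR [704.4 -17.6]
kA [ 565.6 -413.1]
kB [ 541.8 -304.9]
kC [ 446.6 -307.7]
kD [ 434.9 -392. ]
```

Request:
servo_tool(
  rows=[
    [0, 0, -8, 40, 25, 0, 0.3],
    [0, 0, -8, 40, 25, 0, 0.3],
    [0, 0, -9, 40, 20, 0, 0.5],
    [0, 0, 0, 40, 15, -10, 0.5],
    [0, 0, 0, 40, 2, -20, 0.5],
    [0, 0, 0, 40, 0, -20, 0.5],
    [0, 0, 0, 40, 0, -20, 0.5],
    [0, 0, 0, 20, 0, -20, 0.5],
    [0, 0, 0, 0, 0, 0, 0.5],
    [0, 0, 0, 0, 0, 0, 0.5],
  ],
  grip_force=20,
)

```text
clock: 1.4
eef_pos: [532.6, -411.5, 94.7]
eef_rot: [3.141, -0.0, 0.001]
wrist_force: [0.0, -0.1, 0.3]
finger_gap: 47.0
finger_force: 0.0
```

```bash
cat >> h.py <<'E'
def knobs(n="wrist",z=14,thr=150,lo=40,hi=4000,show=True):
    st=manip.read_state(); im=manip.camera(n); m=(im.min(axis=2)>thr).astype(np.uint8)
    k,l,s,c=cv2.connectedComponentsWithStats(m)
    for j in range(1,k):
        if lo<s[j,4]<hi: print(s[j].tolist(),c[j].round(),p2w(n,*c[j],z,st)[:2].round(1))
    return im
E
python3 - <<'E'
from h import *
im=knobs(); cv2.imwrite("pics/w1.png",im[:,:,::-1])
knobs("top",lo=40,hi=110)
E
```

```text
[101, 0, 43, 27, 55] [125.  17.] [ 672.  -305.4]
[16, 142, 19, 66, 343] [ 28. 181.] [ 556.9 -220.5]
[267, 151, 28, 28, 627] [280. 165.] [ 569.8 -413.3]
[128, 181, 30, 29, 653] [142. 195.] [ 546.2 -307.2]
[197, 196, 29, 49, 602] [212. 216.] [ 529.6 -360.1]
[0, 203, 20, 27, 259] [  8. 215.] [ 530.5 -201.4]
[243, 304, 25, 16, 242] [255. 313.] [ 446.7 -392.9]
[6, 337, 9, 11, 76] [ 10. 343.] [ 418.2 -183.9]
[532, 361, 28, 56, 1257] [548. 387.] [ 374.8 -649. ]
[356, 194, 7, 8, 45] [359. 197.] [ 541.7 -303.6]
[313, 204, 8, 40, 100] [317. 223.] [ 466.  -173.2]
[145, 233, 22, 25, 68] [155. 244.] [417.2 319.3]
```

View pics/w1.png

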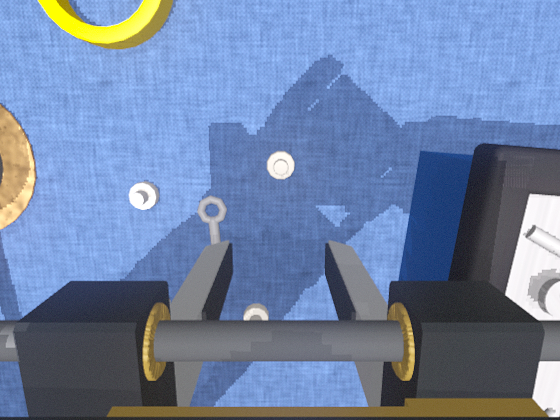

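Request:
servo_tool(
  rows=[
    [0, 0, 0, 20, -1, -30, 0.5],
    [0, 0, 0, 15, 0, -30, 0.5],
    [0, 0, 0, 0, 0, -21, 0.5],
    [0, 0, 0, 0, 0, -10, 0.5],
    [0, 0, 0, 0, 0, 0, 0.8],
    [0, 0, 0, 0, 0, 0, 0.9],
    [0, 0, 0, 0, 0, 0, 0.9],
    [0, 0, 0, 0, 0, 0, 0.9],
  ],
  grip_force=15,
)

```text
clock: 2.5
eef_pos: [568.3, -412.2, 3.4]
eef_rot: [3.141, -0.001, 0.001]
wrist_force: [-0.7, -0.6, 0.1]
finger_gap: 11.1
finger_force: 0.0
```

```bash
python3 - <<'E'
from h import *
print(manip.read_state()["finger_gap"],manip.read_state()["finger_force"])
im=knobs(); cv2.imwrite("pics/w2.png",im[:,:,::-1])
E
```

```text
11.059642720620868 0.0
[37, 26, 38, 34, 54] [58. 44.] [ 672.8 -307.8]
[263, 228, 34, 40, 875] [279. 246.] [ 571.9 -412.8]
[67, 267, 47, 43, 1468] [ 89. 288.] [ 547.4 -307.9]
[26, 337, 22, 12, 219] [ 36. 343.] [ 513.4 -273.4]
```

View pics/w2.png

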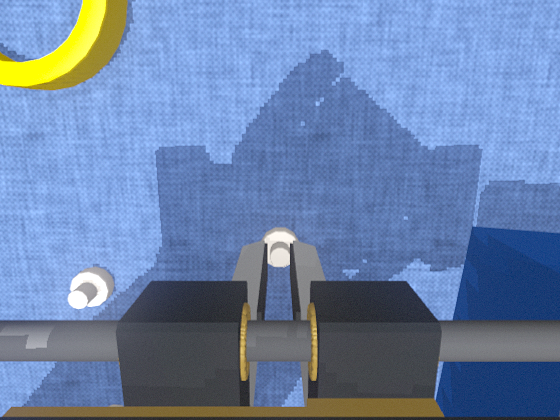

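Request:
servo_tool(
  rows=[
    [0, 0, 0, 0, 0, 0, 1],
    [0, 0, 0, 0, 0, 0, 1],
    [0, 0, 0, 0, 0, 0, 1],
  ],
  grip_force=20,
)

```text
clock: 2.92
eef_pos: [568.2, -412.1, 2.8]
eef_rot: [-3.142, 0.0, 0.002]
wrist_force: [-0.0, -0.3, 0.6]
finger_gap: 0.6
finger_force: 0.0
```

```bash
python3 - <<'E'
from h import *
st=manip.read_state(); p=st["eef_pos"]; print(p, w2p("wrist",p,st), w2p("wrist",p+[0,0,19],st), w2p("wrist",[568,-413,10],st))
im=manip.camera("wrist"); a=im[150:380,160:400,::-1]
t=manip.camera("top")[150:260,290:430,::-1]
cv2.imwrite("pics/w3.png",np.hstack([cv2.resize(a,(480,460)),cv2.resize(t,(320,460))]))
E
```

```text
[ 568.16161025 -412.08941805    2.81674492] (np.float64(277.79027307081805), np.float64(246.1187926897811)) (np.float64(277.77445500515444), np.float64(258.01839207020555)) (np.float64(279.4391397152698), np.float64(250.64603192198086))
```

View pics/w3.png

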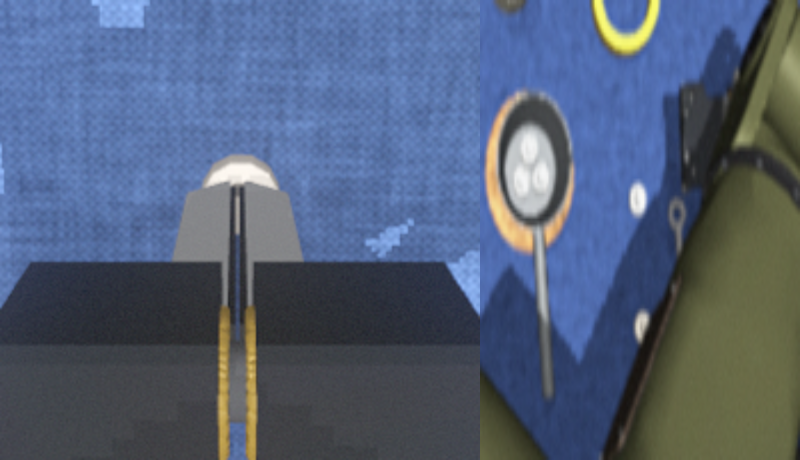

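Request:
servo_tool(
  rows=[
    [0, 0, 0, 0, 0, 0, 0.5],
    [0, 0, 0, 0, 0, 0, 0.5],
    [0, 0, 0, 0, 0, 0, 0.5],
    [0, 0, 0, -5, 0, 30, 0.5],
    [0, 0, 0, -20, 0, 30, 0.5],
    [0, 0, 0, -10, 0, 30, 0.5],
    [0, 0, 0, 0, 0, 0, 0.5],
    [0, 0, 0, 0, 0, 0, 0.5],
  ],
)

```text
clock: 4.03
eef_pos: [533.1, -411.8, 91.7]
eef_rot: [-3.141, 0.001, 0.002]
wrist_force: [0.7, 0.2, 0.2]
finger_gap: 46.7
finger_force: 0.0
```

```bash
python3 - <<'E'
from h import *
im=knobs(z=10); cv2.imwrite("pics/w4.png",cv2.resize(im[100:380,100:460,::-1],None,fx=2,fy=2))
E
```

```text
[96, 0, 45, 26, 56] [121.  16.] [ 672.6 -302.8]
[13, 142, 19, 67, 361] [ 25. 182.] [ 556.2 -217.8]
[266, 152, 28, 29, 643] [280. 166.] [ 569.3 -413.1]
[126, 182, 31, 30, 663] [141. 196.] [ 545.5 -305.7]
[197, 197, 28, 48, 597] [211. 217.] [ 529.1 -359.4]
[0, 204, 18, 22, 216] [  8. 214.] [ 531.1 -200.2]
[243, 306, 25, 14, 221] [255. 314.] [ 445.4 -392.7]
[532, 361, 28, 56, 1261] [548. 387.] [ 374.5 -650. ]
```

View pics/w4.png

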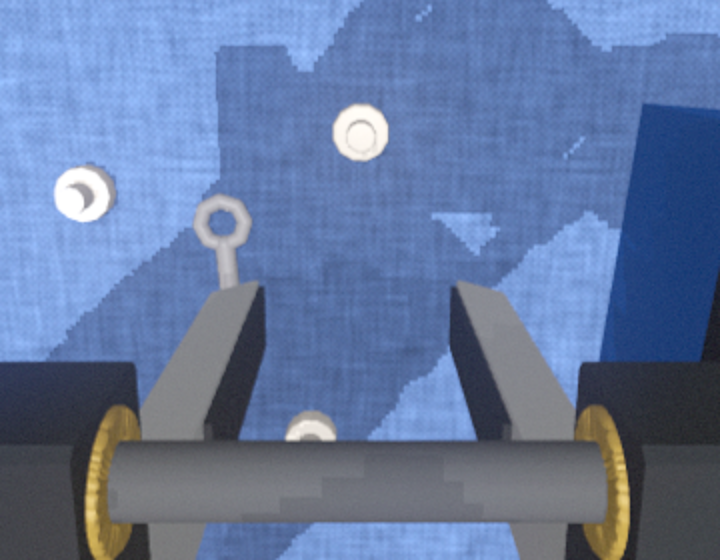

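Request:
servo_tool(
  rows=[
    [0, 0, 0, 20, -1, -30, 0.5],
    [0, 0, 0, 15, 0, -30, 0.5],
    [0, 0, 0, 1, 0, -20, 0.5],
    [0, 0, 0, 0, 0, -9, 0.5],
    [0, 0, 0, 0, 0, -2, 0.5],
    [0, 0, 0, 0, 0, -1, 0.5],
    [0, 0, 0, 0, 0, -1, 0.5],
  ],
)

```text
clock: 4.95
eef_pos: [569.4, -413.5, 0.8]
eef_rot: [3.141, -0.001, 0.001]
wrist_force: [0.1, 0.8, 0.3]
finger_gap: 46.8
finger_force: 0.0
```

```bash
python3 - <<'E'
from h import *
s=manip.read_state(); print(s["eef_pos"],s["wrist_force"],s["joints"])
im=manip.camera("scene"); P=w2p("scene",s["eef_pos"]); print(P); x,y=int(P[0])-65,int(P[1])-65
x=max(x,0)
cv2.imwrite("pics/s2.png",cv2.resize(im[y:y+130,x:x+160,::-1],None,fx=4,fy=4,interpolation=cv2.INTER_CUBIC)); print(x,y)
E
```

```text
[ 569.36841667 -413.46505605    0.81684566] [0.09380975 0.83578547 0.25589284] [-6.80130617e-01  8.17725230e-01  1.16907818e+00  2.81724170e-05
  1.15339624e+00  8.89357046e-01]
(np.float64(129.20262598779632), np.float64(343.0450555838871))
64 278
```

View pics/s2.png

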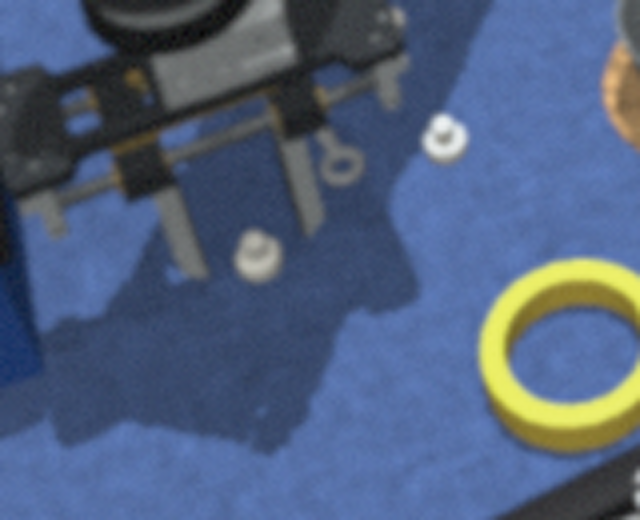

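```bash
python3 - <<'E'
from h import *
s=manip.read_state(); e=s["eef_pos"]
for z in (0,22):
  for y in (-36,-23.5,23.5,36):
    for x in (-8,8):
      print(z,y,x,np.round((np.array(w2p("scene",e+[x,y,z]))-[64,278])*4), np.round(w2p("wrist",e+[x,y,z])))
print("knob",[np.round((np.array(w2p("scene",[569,-413,z]))-[64,278])*4) for z in(0,10,22)],[np.round((np.array(w2p("scene",[566,-413,z]))-[64,278])*4) for z in(0,10,22)])
im=manip.camera("wrist"); cv2.imwrite("pics/w5.png",cv2.resize(im[140:400,130:430,::-1],None,fx=2,fy=2))
E
```

```text
0 -36 -8 [186. 277.] [340. 259.]
0 -36 8 [194. 302.] [342. 233.]
0 -23.5 -8 [211. 267.] [319. 259.]
0 -23.5 8 [219. 291.] [319. 233.]
0 23.5 -8 [302. 230.] [237. 259.]
0 23.5 8 [311. 254.] [236. 233.]
0 36 -8 [325. 220.] [215. 259.]
0 36 8 [335. 244.] [214. 233.]
22 -36 -8 [177. 252.] [347. 275.]
22 -36 8 [185. 276.] [349. 245.]
22 -23.5 -8 [202. 242.] [323. 275.]
22 -23.5 8 [210. 266.] [324. 245.]
22 23.5 -8 [294. 205.] [232. 275.]
22 23.5 8 [303. 228.] [231. 245.]
22 36 -8 [318. 195.] [208. 275.]
22 36 8 [328. 218.] [207. 245.]
knob [array([262., 260.]), array([258., 249.]), array([254., 235.])] [array([260., 256.]), array([256., 244.]), array([252., 230.])]
```

View pics/w5.png

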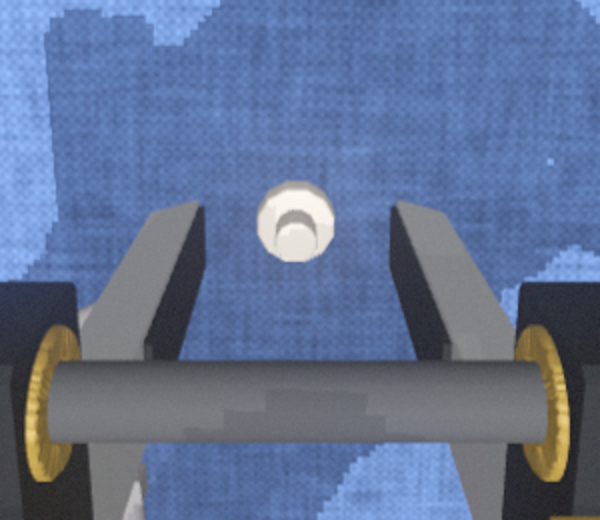

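Request:
servo_tool(
  rows=[
    [0, 0, 0, 0, 0, -5, 0.5],
    [0, 0, 0, 0, 0, -5, 0.5],
    [0, 0, 0, 0, 0, 0, 0.5],
  ],
)

```text
clock: 5.42
eef_pos: [568.9, -412.9, -10.9]
eef_rot: [-3.141, 0.001, 0.002]
wrist_force: [-0.2, -0.2, -0.6]
finger_gap: 47.2
finger_force: 0.0
```

Request:
servo_tool(
  rows=[
    [0, 0, 0, 0, 0, -3, 0.5],
    [0, 0, 0, 0, 0, -2, 0.5],
    [0, 0, 0, 0, 0, 0, 0.9],
    [0, 0, 0, 0, 0, 0, 0.9],
    [0, 0, 0, 0, 0, 0, 0.9],
    [0, 0, 0, 0, 0, 0, 0.9],
  ],
)

```text
clock: 6.18
eef_pos: [569.2, -413.1, -15.0]
eef_rot: [3.141, -0.0, 0.001]
wrist_force: [-0.2, 0.1, 0.3]
finger_gap: 20.7
finger_force: 20.0
```

Request:
servo_tool(
  rows=[
    [0, 0, 0, 0, 0, 20, 0.9],
    [0, 0, 0, 0, 0, 35, 0.9],
    [0, 0, 0, 0, 20, 35, 0.9],
    [0, 0, 0, 0, 36, 0, 0.9],
    [0, 0, 0, 0, 36, 0, 0.9],
    [0, 0, 0, 0, 36, 0, 0.9],
    [0, 0, 0, -10, 36, 0, 0.9],
    [0, 0, 0, -30, 20, 0, 0.9],
    [0, 0, 0, -20, 0, 0, 0.9],
    [0, 0, 0, 0, 0, 0, 0.9],
  ],
)

```text
clock: 7.42
eef_pos: [509.1, -229.3, 76.5]
eef_rot: [3.141, -0.002, 0.001]
wrist_force: [0.5, 0.1, 0.1]
finger_gap: 20.4
finger_force: 20.0
```

```bash
python3 - <<'E'
from h import *
st=manip.read_state(); print(st["eef_pos"],st["finger_gap"])
im=manip.camera("wrist"); cv2.imwrite("pics/w6.png",im[:,:,::-1])
print(w2p("wrist",[568,-161,61],st))
E
```

```text
[ 509.08167722 -229.27039332   76.52832726] 20.3557534029094
(np.float64(158.58638739549158), np.float64(139.38153075940323))
```

View pics/w6.png

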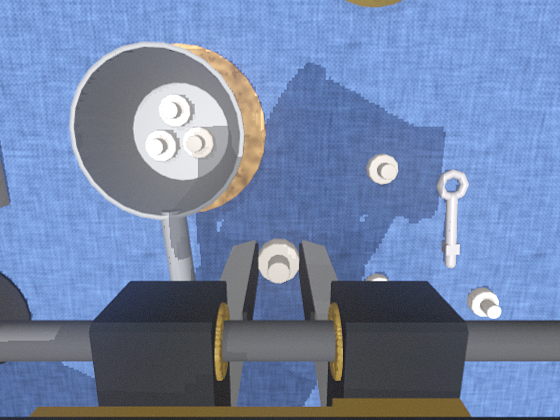

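Request:
servo_tool(
  rows=[
    [0, 0, 0, 31, 30, 0, 0.9],
    [0, 0, 0, 31, 30, 0, 0.9],
    [0, 0, 0, 0, 9, -5, 0.9],
    [0, 0, 0, 0, 0, -25, 0.9],
    [0, 0, 0, 0, 0, -19, 0.9],
    [0, 0, 0, 0, 0, 0, 0.65],
    [0, 0, 0, 0, 0, 0, 0.65],
    [0, 0, 0, 0, 0, 0, 0.65],
    [0, 0, 0, 0, 0, 25, 0.65],
    [0, 0, 0, 0, -10, 35, 0.5],
    [0, 0, 0, -10, -40, 0, 0.5],
    [0, 0, 0, -30, -40, 0, 0.5],
    [0, 0, 0, -30, -30, 0, 0.5],
    [0, 0, 0, 0, 0, 0, 0.5],
  ],
)

```text
clock: 9.22
eef_pos: [499.8, -282.1, 86.6]
eef_rot: [3.141, -0.001, -0.002]
wrist_force: [0.4, -0.2, 0.4]
finger_gap: 47.1
finger_force: 0.0
```

```bash
python3 - <<'E'
from h import *
print(p2w("wrist",157,130,61)[:2]);knobs(z=10)
knobs("top",z=10,lo=20,hi=110)
E
```

```text
[ 563.97124824 -210.26541392]
[184, 96, 11, 48, 169] [190. 126.] [ 565.8 -218.3]
[295, 140, 29, 30, 664] [309. 155.] [ 545.  -305.1]
[176, 147, 14, 20, 128] [183. 155.] [ 545.1 -211.7]
[364, 156, 30, 96, 1056] [379. 199.] [ 511.1 -359.3]
[157, 163, 18, 14, 93] [167. 170.] [ 533.6 -199.1]
[145, 174, 26, 21, 251] [153. 182.] [ 524.3 -187.8]
[297, 261, 27, 26, 477] [310. 274.] [ 450.6 -308.1]
[404, 275, 22, 6, 105] [415. 278.] [ 446.6 -392.2]
[310, 204, 10, 35, 90] [317. 220.] [ 475.8 -172.4]
[145, 233, 23, 25, 69] [155. 244.] [416.6 320. ]
[178, 410, 7, 10, 37] [180. 414.] [-82.2 249.3]
```

Request:
servo_tool(
  rows=[
    [0, 0, 0, 25, -13, -10, 0.5],
    [0, 0, 0, 20, -10, -35, 0.5],
    [0, 0, 0, 0, 0, -35, 0.5],
    [0, 0, 0, 0, 0, -15, 0.5],
    [0, 0, 0, 0, 0, -6, 0.5],
    [0, 0, 0, 0, 0, 0, 0.9],
    [0, 0, 0, 0, 0, 0, 0.9],
    [0, 0, 0, 0, 0, 0, 0.9],
    [0, 0, 0, 0, 0, 0, 0.9],
    [0, 0, 0, 0, 0, 25, 0.9],
    [0, 0, 0, 0, 0, 35, 0.9],
    [0, 0, 0, -10, 30, 31, 0.9],
    [0, 0, 0, -26, 46, 0, 0.9],
    [0, 0, 0, 0, 0, 0, 0.9],
  ],
)

```text
clock: 11.08
eef_pos: [509.0, -224.9, 76.2]
eef_rot: [-3.141, 0.001, 0.003]
wrist_force: [0.5, 0.4, -0.1]
finger_gap: 20.3
finger_force: 20.0
```

```bash
cat >> h.py <<'E'
def rim():
    st=manip.read_state(); im=manip.camera("wrist"); g=cv2.GaussianBlur(cv2.cvtColor(im,cv2.COLOR_RGB2GRAY),(5,5),1)
    r=50*372.8/(st["eef_pos"][2]+207-61)
    c=cv2.HoughCircles(g,cv2.HOUGH_GRADIENT,1.5,30,param1=120,param2=30,minRadius=int(r*.85),maxRadius=int(r*1.2))
    print("r",r); 
    if c is not None:
        for q in c[0][:4]: print(q.round(1),p2w("wrist",q[0],q[1],61,st).round(1))
    return im
E
python3 - <<'E'
from h import *
print(manip.read_state()["eef_pos"]);im=rim()
E
```

```text
[ 508.96350383 -224.85098007   76.16225852]
r 83.90264000696506
[164.2 131.2  85.6] [ 572.3 -160.1   61. ]
```

Request:
servo_tool(
  rows=[
    [0, 0, 0, 32, 30, 0, 0.9],
    [0, 0, 0, 30, 30, 0, 0.9],
    [0, 0, 0, 0, 0, -5, 0.9],
    [0, 0, 0, 0, 0, -20, 0.9],
    [0, 0, 0, 0, 0, -20, 0.9],
    [0, 0, 0, 0, 0, 0, 0.65],
    [0, 0, 0, 0, 0, 0, 0.65],
    [0, 0, 0, 0, 0, 0, 0.65],
    [0, 0, 0, 0, 0, 25, 0.65],
    [0, 0, 0, -20, -10, 35, 0.5],
    [0, 0, 0, -40, -40, 0, 0.5],
    [0, 0, 0, -40, -40, 0, 0.5],
    [0, 0, 0, -40, -40, 0, 0.5],
    [0, 0, 0, -25, -15, 0, 0.5],
    [0, 0, 0, 0, 0, 0, 0.5],
  ],
)

```text
clock: 13.0
eef_pos: [406.2, -313.2, 91.5]
eef_rot: [3.141, -0.001, -0.001]
wrist_force: [-1.0, 0.3, -0.1]
finger_gap: 46.7
finger_force: 0.0
```

```bash
python3 - <<'E'
from h import *
print(manip.read_state()["eef_pos"]);knobs(z=10,lo=150)
E
```

```text
[ 406.19575796 -313.20707868   91.54074359]
[126, 14, 14, 22, 160] [133.  21.] [ 543.  -212.4]
[324, 21, 34, 109, 1420] [342.  67.] [ 513.3 -359.3]
[43, 39, 30, 33, 472] [59. 57.] [ 519.8 -158.1]
[93, 44, 28, 22, 280] [102.  53.] [ 522.4 -188.5]
[257, 141, 29, 29, 647] [271. 155.] [ 450.7 -308. ]
[368, 157, 28, 28, 596] [382. 170.] [ 438.9 -392.3]
[273, 361, 95, 46, 2578] [328. 380.] [ 255.3 -357. ]
```

C: go +44, +5, −106; then hover by the scoop.

Request:
servo_tool(
  rows=[
    [0, 0, 0, 24, 5, -10, 0.5],
    [0, 0, 0, 20, 0, -35, 0.5],
    [0, 0, 0, 0, 0, -35, 0.5],
    [0, 0, 0, 0, 0, -20, 0.5],
    [0, 0, 0, 0, 0, -6, 0.5],
    [0, 0, 0, 0, 0, 0, 0.9],
    [0, 0, 0, 0, 0, 0, 0.9],
    [0, 0, 0, 0, 0, 0, 0.9],
    [0, 0, 0, 0, 0, 0, 0.9],
    [0, 0, 0, 0, 0, 25, 0.9],
    [0, 0, 0, 0, 0, 35, 0.9],
    [0, 0, 0, 20, 23, 31, 0.9],
    [0, 0, 0, 40, 30, 0, 0.9],
    [0, 0, 0, 0, 30, 0, 0.9],
    [0, 0, 0, 0, 0, 0, 0.9],
  ],
)

```text
clock: 14.92
eef_pos: [511.3, -222.6, 75.9]
eef_rot: [-3.141, 0.0, 0.004]
wrist_force: [-0.2, 0.3, 0.7]
finger_gap: 20.3
finger_force: 20.0
```

```bash
python3 - <<'E'
from h import *
print(manip.read_state()["eef_pos"]);im=rim()
E
```

```text
[ 511.31349151 -222.617233     75.86652157]
r 84.01447802162025
[168.8 134.2  85.8] [ 572.9 -160.4   61. ]
[201.8 140.2  72.5] [ 569.7 -179.    61. ]
```

Request:
servo_tool(
  rows=[
    [0, 0, 0, 31, 31, 0, 0.9],
    [0, 0, 0, 30, 31, 0, 0.9],
    [0, 0, 0, 0, 0, -5, 0.9],
    [0, 0, 0, 0, 0, -20, 0.9],
    [0, 0, 0, 0, 0, -20, 0.9],
    [0, 0, 0, 0, 0, 0, 0.65],
    [0, 0, 0, 0, 0, 0, 0.65],
    [0, 0, 0, 0, 0, 0, 0.65],
    [0, 0, 0, 0, 0, 25, 0.65],
    [0, 0, 0, -20, -20, 35, 0.5],
    [0, 0, 0, -40, -50, 0, 0.5],
    [0, 0, 0, -40, -55, 0, 0.5],
    [0, 0, 0, -40, -55, 0, 0.5],
    [0, 0, 0, -35, -50, 0, 0.5],
    [0, 0, 0, 0, 0, 0, 0.5],
  ],
)

```text
clock: 16.85
eef_pos: [402.2, -384.9, 91.1]
eef_rot: [3.141, -0.0, -0.003]
wrist_force: [-0.8, -0.3, -0.0]
finger_gap: 47.0
finger_force: 0.0
```

```bash
python3 - <<'E'
from h import *
print(manip.read_state()["eef_pos"]);knobs(z=10,lo=250)
E
```

```text
[ 402.19707098 -384.91658296   91.05352467]
[223, 14, 34, 113, 1616] [242.  63.] [ 511.6 -360.1]
[0, 26, 24, 33, 330] [10. 41.] [ 526.7 -197.4]
[274, 151, 28, 29, 645] [287. 165.] [ 438.9 -392.4]
[536, 228, 24, 93, 1146] [551. 288.] [ 337.2 -609.4]
[204, 361, 123, 46, 3843] [268. 381.] [ 250.  -375.5]
[532, 361, 28, 56, 1272] [548. 387.] [ 242.6 -622.1]
```

Request:
servo_tool(
  rows=[
    [0, 0, 0, 20, -7, -10, 0.5],
    [0, 0, 0, 17, 0, -35, 0.5],
    [0, 0, 0, 0, 0, -35, 0.5],
    [0, 0, 0, 0, 0, -20, 0.5],
    [0, 0, 0, 0, 0, -6, 0.5],
    [0, 0, 0, 0, 0, 0, 0.9],
    [0, 0, 0, 0, 0, 0, 0.9],
    [0, 0, 0, 0, 0, 0, 0.9],
    [0, 0, 0, 0, 0, 0, 0.9],
    [0, 0, 0, 0, 0, 25, 0.9],
    [0, 0, 0, 0, 0, 35, 0.9],
    [0, 0, 0, 0, 40, 31, 0.9],
    [0, 0, 0, 36, 60, 0, 0.9],
    [0, 0, 0, 36, 60, 0, 0.9],
    [0, 0, 0, 0, 10, 0, 0.9],
    [0, 0, 0, 0, 0, 0, 0.9],
  ],
)

```text
clock: 18.9
eef_pos: [505.7, -231.6, 75.8]
eef_rot: [3.142, 0.0, 0.002]
wrist_force: [0.0, -0.3, -0.0]
finger_gap: 20.1
finger_force: 20.0
```

```bash
python3 - <<'E'
from h import *
print(manip.read_state()["eef_pos"]);im=rim()
E
```

```text
[ 505.74461408 -231.59550469   75.82922451]
r 84.02860371872077
[158.2 119.2  89.2] [ 575.7 -164.1   61. ]
```

Request:
servo_tool(
  rows=[
    [0, 0, 0, 34, 36, 0, 0.9],
    [0, 0, 0, 33, 34, 0, 0.9],
    [0, 0, 0, 0, 0, -5, 0.9],
    [0, 0, 0, 0, 0, -20, 0.9],
    [0, 0, 0, 0, 0, -17, 0.9],
    [0, 0, 0, 0, 0, 0, 0.65],
    [0, 0, 0, 0, 0, 0, 0.65],
    [0, 0, 0, 0, 0, 0, 0.65],
    [0, 0, 0, 0, 0, 25, 0.65],
    [0, 0, 0, 0, 0, 35, 0.5],
    [0, 0, 0, -40, 0, 40, 0.5],
    [0, 0, 0, -40, 0, 40, 0.5],
    [10, 0, 0, 0, 0, 0, 0.5],
    [10, 0, 0, 0, 0, 0, 0.5],
    [0, 0, 0, 0, 0, 0, 0.5],
  ],
)

```text
clock: 20.82
eef_pos: [492.5, -163.5, 173.5]
eef_rot: [-2.791, 0.0, -0.002]
wrist_force: [-0.1, 0.8, -1.0]
finger_gap: 46.7
finger_force: 0.0
```

```bash
python3 - <<'E'
from h import *
s=manip.read_state();print(s["eef_pos"],s["eef_rot"],s["joints"])
E
```

```text
[ 492.53192214 -163.48459989  173.46102095] [-2.79133230e+00  1.33436410e-04 -1.59387688e-03] [-0.55733313  0.34278213  1.53150795  0.29751664  1.46273579  0.95356314]
```

Request:
servo_tool(
  rows=[
    [-10, 0, 0, 0, 0, 0, 0.5],
    [-10, 0, 0, 0, 0, 0, 0.5],
    [0, 0, 0, 0, 0, 0, 0.5],
    [0, 0, 0, 0, 0, 0, 0.5],
  ],
)

```text
clock: 21.32
eef_pos: [493.1, -161.4, 174.2]
eef_rot: [-3.141, -0.001, 0.002]
wrist_force: [-0.2, -0.4, 1.0]
finger_gap: 46.8
finger_force: 0.0
```

```bash
python3 - <<'E'
from h import *
s=manip.read_state();print(s["eef_pos"],s["eef_rot"],s["joints"])
im=rim(); cv2.imwrite("pics/w7.png",im[:,:,::-1])
E
```

```text
[ 493.07536115 -161.42752147  174.20237754] [-3.14076340e+00 -5.98724710e-04  2.43182005e-03] [-3.87555210e-01  2.38567332e-01  1.62173179e+00  1.03787241e-03
  1.28105517e+00  1.18051264e+00]
r 58.213184247309904
[276.8 107.2  61.4] [ 573.3 -160.3   61. ]
```

View pics/w7.png

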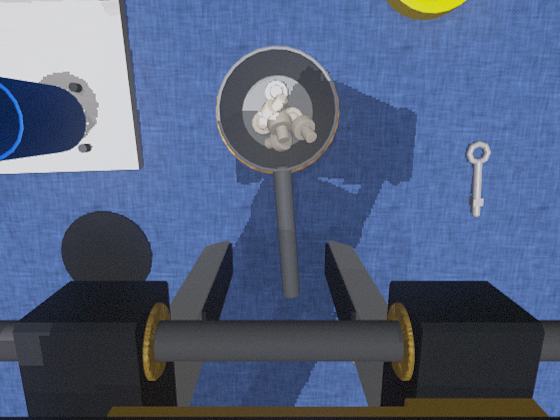

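Request:
servo_tool(
  rows=[
    [0, 0, 1.2, 0, 0, 40, 0.5],
    [0, 0, 1, 10, 30, 40, 0.5],
    [0, 0, 0, 10, 40, 40, 0.4],
    [0, 0, 0, 10, 40, 6, 0.4],
    [0, 0, 0, 10, 40, 0, 0.4],
    [0, 0, 0, 10, 40, 0, 0.4],
    [0, 0, 0, 10, 40, 0, 0.4],
    [0, 0, 0, 10, 40, 0, 0.4],
    [0, 0, 0, 10, 40, 0, 0.4],
    [0, 0, 0, 10, 40, 0, 0.4],
    [0, 0, 0, 10, 14, 0, 0.4],
    [0, 0, 0, 0, 0, 0, 0.4],
    [0, 0, 0, 0, 0, 0, 0.4],
  ],
)

```text
clock: 23.0
eef_pos: [593.0, 201.0, 299.6]
eef_rot: [-3.141, 0.001, 0.039]
wrist_force: [0.0, 0.3, 0.0]
finger_gap: 56.5
finger_force: 0.0
```

```bash
python3 - <<'E'
from h import *
s=manip.read_state();print(s["eef_pos"],s["joints"])
print(w2p("wrist",[660,203,247],s))
im=manip.camera("wrist"); cv2.imwrite("pics/w8.png",im[:,:,::-1])
E
```

```text
[592.95873885 201.03009185 299.64908653] [2.68269244e-01 4.28080750e-01 1.08548854e+00 2.33259759e-04
 1.62859854e+00 1.80032715e+00]
(np.float64(278.67516225526407), np.float64(124.29949511647528))
```

View pics/w8.png

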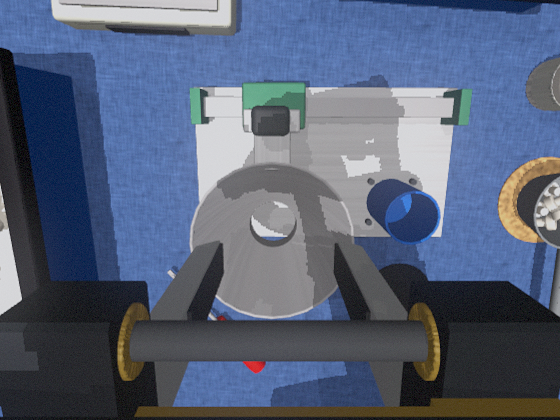

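```bash
python3 - <<'E'
from h import *
for n,u,v,z in [("block",270.5,121.5,247),("jarrim",411,217,102),("funnel",272,240,193),("railL",197,88,50),("railR",463,88,50),("spout",273,224,128)]: print(n,p2w("wrist",u,v,z).round(1))
E
```

```text
block [661.6 208.5 247. ]
jarrim [564.7  52.5 102. ]
funnel [561.7 204.8 193. ]
railL [695.6 298.3  50. ]
railR [707.5  -8.4  50. ]
spout [558.1 204.7 128. ]
```

Request:
servo_tool(
  rows=[
    [0, 0, 0, 35, 4, 0, 0.4],
    [0, 0, 0, 34, 3, 0, 0.4],
    [0, 0, 0, 0, 0, -30, 0.4],
    [0, 0, 0, 0, 0, -30, 0.4],
    [0, 0, 0, 0, 0, -25, 0.4],
    [0, 0, 0, 0, 0, -13, 0.4],
    [0, 0, 0, 0, 0, 0, 0.8],
    [0, 0, 0, 0, 0, 0, 0.8],
    [0, 0, 0, 0, 0, 0, 0.8],
    [0, 0, 0, 0, 0, 0, 0.8],
  ],
  grip_force=40,
)

```text
clock: 24.3
eef_pos: [662.1, 209.2, 202.7]
eef_rot: [-3.141, -0.001, 0.04]
wrist_force: [-0.8, -0.3, 3.0]
finger_gap: 25.4
finger_force: 40.0
```

Request:
servo_tool(
  rows=[
    [0, 0, 0, 0.5, -12, 0, 0.8],
    [0, 0, 0, 0.6, -15, 0, 0.8],
    [0, 0, 0, 0.6, -15, 0, 0.8],
    [0, 0, 0, 0.6, -15, 0, 0.8],
    [0, 0, 0, 0.6, -15, 0, 0.8],
    [0, 0, 0, 0.6, -15, 0, 0.8],
    [0, 0, 0, 0.6, -15, 0, 0.8],
    [0, 0, 0, 0.6, -15, 0, 0.8],
    [0, 0, 0, 0.6, -15, 0, 0.8],
    [0, 0, 0, 0, 0, 0, 0.8],
  ],
)

```text
clock: 25.55
eef_pos: [666.9, 75.2, 202.7]
eef_rot: [3.141, 0.0, 0.038]
wrist_force: [-5.8, -2.2, 6.8]
finger_gap: 25.7
finger_force: 40.0
```

Request:
servo_tool(
  rows=[
    [0, 0, 0, -0.5, -5, 0, 0.8],
    [0, 0, 0, 0, -5, 0, 0.8],
    [0, 0, 0, 0.2, -5, 0, 0.8],
    [0, 0, 0, 0, 0, 0, 0.8],
  ],
)

```text
clock: 26.05
eef_pos: [667.3, 61.1, 202.7]
eef_rot: [3.141, -0.002, 0.039]
wrist_force: [2.5, -1.4, 6.1]
finger_gap: 25.7
finger_force: 40.0
```

Request:
servo_tool(
  rows=[
    [0, 0, 0, 0, -4, 0, 0.8],
    [0, 0, 0, 0.2, -3, 0, 0.8],
    [0, 0, 0, 0, 0, 0, 0.8],
  ],
)

```text
clock: 26.42
eef_pos: [667.6, 55.3, 202.7]
eef_rot: [-3.141, -0.002, 0.04]
wrist_force: [3.0, 5.9, 6.3]
finger_gap: 26.1
finger_force: 40.0
```

Request:
servo_tool(
  rows=[
    [0, 0, 0, 0, -2, 0, 0.8],
    [0, 0, 0, 0, -1, 0, 0.8],
    [0, 0, 0, 0, 0, 0, 0.8],
  ],
)

```text
clock: 26.8
eef_pos: [667.6, 55.3, 202.7]
eef_rot: [-3.137, -0.003, 0.042]
wrist_force: [4.3, 20.7, 4.8]
finger_gap: 25.9
finger_force: 40.0
```

Request:
servo_tool(
  rows=[
    [0, 0, 0, 0, 4, 0, 0.8],
    [0, 0, 0, 0, 0, 0, 0.4],
    [0, 0, 0, 0, 0, 0, 0.4],
    [0, 0, 0, 0, 0, 0, 0.4],
    [0, 0, 0, 0, 0, 30, 0.4],
    [0, 0, 0, 0, 0, 40, 0.4],
    [0, 0, 0, -30, 0, 40, 0.4],
    [0, 0, 0, -40, 0, 20, 0.4],
    [0, 0, 0, 0, 0, 0, 0.4],
    [0, 0, 0, 0, 0, 0, 0.4],
  ],
)

```text
clock: 28.05
eef_pos: [597.3, 56.0, 331.2]
eef_rot: [3.142, 0.001, 0.04]
wrist_force: [0.7, 0.5, -0.8]
finger_gap: 56.3
finger_force: 0.0
```

```bash
python3 - <<'E'
from h import *
s=manip.read_state();print(s["eef_pos"],s["joints"])
print(w2p("wrist",[667.5,55.3,247],s),w2p("wrist",[567.6,51.4,193],s))
im=manip.camera("wrist"); cv2.imwrite("pics/w9.png",im[:,:,::-1])
d=(im.max(axis=2)<50).astype(np.uint8)[80:150,240:340]; k,l,st,c=cv2.connectedComponentsWithStats(d)
for j in range(1,k):
    if st[j,4]>100: print(st[j]+[240,80,0,0,0],p2w("wrist",*(c[j]+[240,80]),247,s))
h=cv2.HoughCircles(cv2.GaussianBlur(cv2.cvtColor(im,cv2.COLOR_RGB2GRAY),(5,5),1),cv2.HOUGH_GRADIENT,1.5,30,param1=120,param2=30,minRadius=60,maxRadius=110)
if h is not None:
    for q in h[0][:4]: print(q,p2w("wrist",q[0],q[1],193,s).round(1))
E
```

```text
[597.34640445  56.02535066 331.20637995] [ 3.24897036e-02  3.60786571e-01  1.10695698e+00 -2.89335062e-05
  1.67463334e+00  1.56358623e+00]
(np.float64(282.4508357579918), np.float64(119.79276239267425)) (np.float64(281.4156629001372), np.float64(228.55524980333112))
[281.25 230.25  71.1 ] [565.9  51.5 193. ]
[354.75 114.75  99.15] [674.6  -8.9 193. ]
[308.25 254.25 109.05] [542.9  24.5 193. ]
[459.75 248.25  80.85] [ 554.7 -120.7  193. ]
```

Request:
servo_tool(
  rows=[
    [0, 0, 1, -20, -40, 0, 0.5],
    [0, 0, 1.4, -20, -40, 0, 0.5],
    [0, 0, 0, -20, -40, 0, 0.5],
    [0, 0, 0, -20, -40, -30, 0.5],
    [0, 0, 0, -20, -40, -40, 0.5],
    [0, 0, 0, -10, -20, -40, 0.5],
    [0, 0, 0, 0, 0, -40, 0.5],
    [0, 0, 0, 0, 0, -7, 0.5],
    [0, 0, 0, 0, 0, 0, 0.5],
    [0, 0, 0, 0, 0, 0, 0.5],
  ],
)

```text
clock: 29.35
eef_pos: [487.9, -163.9, 176.3]
eef_rot: [3.141, -0.002, 0.082]
wrist_force: [-1.3, 0.2, 0.3]
finger_gap: 47.2
finger_force: 0.0
```

```bash
python3 - <<'E'
from h import *
s=manip.read_state();print(s["eef_pos"],s["eef_rot"])
im=rim()
for d in (70,100,125,150,165):
    P=np.array([573.2,-160.3,53])-d*np.array([.9968,.08,0]); u,v=w2p("wrist",P,s); r=im[int(round(v)),int(u)-25:int(u)+26].astype(int)
    b=np.where(r[:,2]-r[:,0]<30)[0]  # gray vs blue
    print(d,round(u,1),round(v),(b.min()+int(u)-25,b.max()+int(u)-25) if len(b) else None, p2w("wrist",int(u)-25+np.median(b),v,53,s)[:2].round(1) if len(b) else None)
E
```

```text
[ 487.93980123 -163.89653731  176.25232238] [ 3.14064042e+00 -1.81497222e-03  8.22655708e-02]
r 57.842872510757736
[279.8 105.8  63.1] [ 569.4 -159.    61. ]
[102.8 224.2  53.6] [456.4 -12.   61. ]
70 281.3 184 (np.int64(273), np.int64(290)) [ 503.4 -166.1]
100 281.1 217 (np.int64(273), np.int64(289)) [ 473.5 -168.2]
125 281.0 244 (np.int64(273), np.int64(289)) [ 448.6 -170.3]
150 280.9 269 (np.int64(273), np.int64(289)) [ 423.7 -172.4]
165 280.9 284 (np.int64(273), np.int64(289)) [ 408.7 -173.6]
```

Request:
servo_tool(
  rows=[
    [0, 0, 0, -20, -3.5, -20, 0.5],
    [0, 0, 0, -19.5, -3, -40, 0.5],
    [0, 0, 0, 0, 0, -40, 0.5],
    [0, 0, 0, 0, 0, -40, 0.5],
    [0, 0, 0, 0, 0, -15, 0.5],
    [0, 0, 0, 0, 0, -8, 0.5],
    [0, 0, 0, 0, 0, 0, 0.95],
    [0, 0, 0, 0, 0, 0, 0.95],
    [0, 0, 0, 0, 0, 0, 0.95],
    [0, 0, 0, 0, 0, 0, 0.95],
    [0, 0, 0, 0, 0, 0, 0.95],
  ],
  grip_force=58,
)

```text
clock: 30.78
eef_pos: [447.7, -170.4, 12.1]
eef_rot: [3.141, -0.0, 0.082]
wrist_force: [-0.6, -0.6, 1.0]
finger_gap: 14.9
finger_force: 58.0
```

Request:
servo_tool(
  rows=[
    [0, 0, 0, 0, 0, 5, 0.95],
    [0, 0, 0, 0, 0, 15, 0.95],
    [0, 0, 0, 0, 0, 20, 0.95],
    [0, 0, 0, 0, 0, 20, 0.95],
    [0, 0, 0, 0, 0, 20, 0.95],
    [0, 0, 0, 0, 0, 10, 0.95],
    [0, 0, 0, 0, 0, 0, 0.95],
    [0, 0, 0, 0, 0, 0, 0.95],
  ],
)

```text
clock: 31.78
eef_pos: [447.3, -170.2, 101.3]
eef_rot: [-3.141, 0.001, 0.082]
wrist_force: [0.6, -0.0, -2.3]
finger_gap: 14.6
finger_force: 58.0
```

```bash
python3 - <<'E'
from h import *
s=manip.read_state();print(s["eef_pos"],s["wrist_force"],s["moment"],s["finger_gap"])
st=s; im=manip.camera("wrist"); cv2.imwrite("pics/w10.png",im[:,:,::-1])
g=cv2.GaussianBlur(cv2.cvtColor(im,cv2.COLOR_RGB2GRAY),(5,5),1)
h=cv2.HoughCircles(g,cv2.HOUGH_GRADIENT,1.5,30,param1=120,param2=30,minRadius=85,maxRadius=140)
print(h[0][:4] if h is not None else None)
c=np.array([448,-170.3,143])+125*np.array([.9968,.08,0]); c[2]=s["eef_pos"][2]+49; print(w2p("wrist",c,s))
e=c+50*np.array([.9968,.08,0]); print("far",w2p("wrist",e,s), "near",w2p("wrist",c-50*np.array([.9968,.08,0]),s))
E
```

```text
[ 447.2794282  -170.16745347  101.25763942] [ 0.63424538 -0.00981984 -2.26085712] [-0.02320212  0.19230453  0.00997788] 14.616935606809964
[[302.25   5.25  91.75]
 [252.75   6.75  91.  ]
 [344.25 356.25 109.15]
 [176.25 147.75 132.4 ]]
(np.float64(278.4156054432485), np.float64(-39.752667706634924))
far (np.float64(278.69862377713656), np.float64(-210.7263091144353)) near (np.float64(278.17788341447647), np.float64(103.85711312856506))
```

```bash
python3 - <<'E'
from h import *
s=manip.read_state()
im=cv2.imread("pics/w10.png",0)
for c in (262,290,300): print(c,im[70:130:2,c].tolist())
u=np.array([.9968,.08,0])
for a in (0,5,10,15):   # sag deg
    t=np.radians(a); G=np.array([448,-170.3,s["eef_pos"][2]+41]); 
    d=np.array([u[0]*np.cos(t),u[1]*np.cos(t),-np.sin(t)]); n=np.array([u[0]*np.sin(t),u[1]*np.sin(t),np.cos(t)])
    print(a,w2p("wrist",G+75*d+8*n,s))
E
```

```text
262 [255, 255, 255, 254, 245, 227, 193, 125, 125, 125, 121, 128, 120, 121, 121, 120, 131, 160, 160, 150, 115, 118, 116, 119, 117, 119, 114, 114, 116, 115]
290 [226, 232, 247, 237, 183, 172, 158, 126, 119, 119, 120, 119, 117, 117, 116, 130, 120, 160, 159, 155, 117, 128, 133, 132, 131, 130, 132, 131, 129, 131]
300 [181, 182, 184, 185, 175, 151, 115, 119, 118, 117, 117, 115, 114, 115, 114, 123, 162, 162, 154, 140, 153, 159, 167, 175, 179, 177, 173, 149, 100, 99]
0 (np.float64(278.1887229766775), np.float64(103.822998205917))
5 (np.float64(278.18808272650153), np.float64(103.49533020795951))
10 (np.float64(278.1850864944574), np.float64(104.59095032883903))
15 (np.float64(278.1800356265277), np.float64(106.93449113570186))
```

Request:
servo_tool(
  rows=[
    [0, 0, 0, 0, 0, 15, 0.95],
    [0, 0, 0, 0, 0, 25, 0.95],
    [0, 0, 0, 0, 0, 30, 0.95],
    [0, 0, 0, 0, 5, 30, 0.95],
    [0, 0, 0, -1, 15, 28, 0.95],
    [0, 0, 0, -1, 25, 15, 0.95],
    [0, 0, 0, -1, 30, 0, 0.95],
    [0, 0, 0, -1, 30, 0, 0.95],
    [0, 0, 0, -1, 30, 0, 0.95],
    [0, 0, 0, -1, 30, 0, 0.95],
    [0, 0, 0, 0, 25, 0, 0.95],
    [0, 0, 0, 0, 20, 0, 0.95],
    [0, 0, 0, 0, 10, 0, 0.95],
    [0, 0, 0, 0, 0, 0, 0.95],
    [0, 0, 0, 0, 0, 0, 0.95],
  ],
)

```text
clock: 33.7
eef_pos: [441.6, 49.2, 244.9]
eef_rot: [3.141, 0.0, 0.081]
wrist_force: [-0.0, 0.1, -2.7]
finger_gap: 14.6
finger_force: 58.0
```

```bash
python3 - <<'E'
from h import *
s=manip.read_state();print(s["eef_pos"],s["wrist_force"],s["moment"],s["joints"])
im=manip.camera("scene"); cv2.imwrite("pics/s3.png",cv2.resize(im[60:330,230:510,::-1],(800,771))[:600])
u=np.array([.9968,.08,0]); G=s["eef_pos"]+[0,0,41]
for d,h in((125+50,8),(75,8),(125+36,-50),(125-36,-50),(-37,0)): 
    q=np.array(w2p("scene",G+d*u+[0,0,h])); print(d,h,(q-[230,60])*800/280)
E
```

```text
[441.61531191  49.15137672 244.93518475] [-0.0478353   0.14175661 -2.73176136] [0.02364409 0.22975641 0.00769046] [ 2.84560794e-02  1.57861653e-02  1.70698758e+00 -1.15854022e-04
  1.41885724e+00  1.51794292e+00]
175 8 [348.77111631 324.17384487]
75 8 [258.63922491 253.73104358]
161 -50 [326.57541248 380.2634604 ]
89 -50 [264.50489133 328.49229699]
-37 0 [170.05898959 193.75653536]
```

View pics/s3.png

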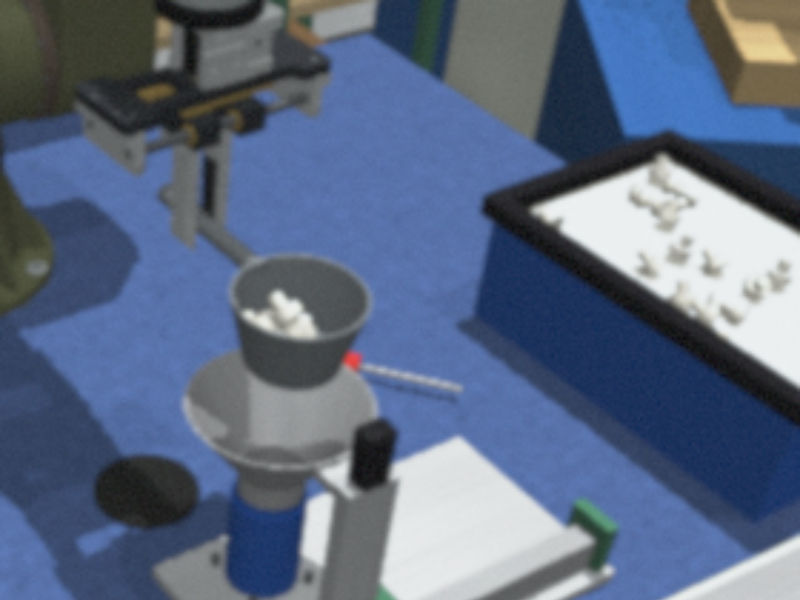

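Request:
servo_tool(
  rows=[
    [9.97, 0.8, 0, -0.6, 7.1, 0.6, 0.95],
    [9.97, 0.8, 0, -0.5, 6.9, 1.9, 0.95],
    [9.97, 0.8, 0, -0.5, 6.5, 3.0, 0.95],
    [9.97, 0.8, 0, -0.5, 5.8, 4.1, 0.95],
    [0, 0, 0, 0, 0, 0, 0.95],
    [0, 0, 0, 0, 0, 0, 0.95],
  ],
)

```text
clock: 34.5
eef_pos: [439.7, 75.6, 254.5]
eef_rot: [-2.447, -0.001, 0.081]
wrist_force: [-0.1, -0.2, -0.5]
finger_gap: 14.9
finger_force: 58.0
```

```bash
python3 - <<'E'
from h import *
s=manip.read_state(); R=Ro.from_euler("xyz",s["eef_rot"]).as_matrix(); print(s["joints"].round(2), "A",s["eef_pos"]-41*R[:,2],"toolz",R[:,2],"toolx",R[:,0],s["wrist_force"])
E
```

```text
[-0.32  0.11  1.74  0.63  1.6   1.09] A [441.77014247  49.39923637 286.0398279 ] toolz [-0.05065906  0.63828272 -0.76813334] toolx [0.9967273  0.08082487 0.00142664] [-0.10766734 -0.18477287 -0.51368289]
```

Request:
servo_tool(
  rows=[
    [9.97, 0.8, 0, -0.4, 5.0, -6, 0.95],
    [9.97, 0.8, 0, -0.3, 4.1, -5.1, 0.95],
    [4.98, 0.4, 0, -0.1, 1.7, 3.2, 0.95],
    [4.98, 0.4, 0, -0.1, 1.4, 3.3, 0.95],
    [0, 0, 0, 0, 0, 0, 0.95],
    [4.98, 0.4, 0, -0.1, 1.1, 3.4, 0.95],
    [4.98, 0.4, 0, 0, 0.8, 3.5, 0.95],
    [0, 0, 0, 0, 0, 0, 0.95],
    [4.98, 0.4, 0, 0, 0.5, 3.5, 0.95],
    [4.98, 0.4, 0, 0, 0.2, 3.6, 0.95],
    [0, 0, 0, 0, 0, 0, 0.95],
    [0, 0, 0, 0, 0, 0, 0.95],
    [4.98, 0.4, 0, 0, -0.2, 3.6, 0.95],
    [0, 0, 0, 0, 0, 0, 0.95],
    [4.98, 0.4, 0, 0, -0.5, 3.5, 0.95],
    [0, 0, 0, 0, 0, 0, 0.95],
    [0, 0, 0, 0, 0, 0, 0.95],
  ],
)

```text
clock: 36.62
eef_pos: [438.6, 90.1, 271.1]
eef_rot: [-1.4, -0.002, 0.08]
wrist_force: [0.5, 0.2, -0.6]
finger_gap: 14.3
finger_force: 58.1
```

```bash
python3 - <<'E'
from h import *
s=manip.read_state(); R=Ro.from_euler("xyz",s["eef_rot"]).as_matrix(); print(s["joints"].round(2), "A",s["eef_pos"]-41*R[:,2],"toolz",R[:,2],"toolx",R[:,0],s["wrist_force"],s["moment"])
E
```

```text
[-0.48  0.57  1.83  1.26  2.07  0.71] A [441.86710767  49.8415457  264.13551907] toolz [-0.07928887  0.98227847  0.16983016] toolx [0.99678911 0.08003365 0.00246685] [ 0.51163071  0.18664356 -0.55436156] [-0.67945084  0.10386938  0.01246621]
```

Request:
servo_tool(
  rows=[
    [4.98, 0.4, 0, 0, -0.8, 3.5, 0.95],
    [0, 0, 0, 0, 0, 0, 0.95],
    [4.98, 0.4, 0, 0, -1.1, 3.4, 0.95],
    [0, 0, 0, 0, 0, 0, 0.95],
    [4.98, 0.4, 0, 0.1, -1.4, 3.3, 0.95],
    [0, 0, 0, 0, 0, 0, 0.95],
    [4.98, 0.4, 0, 0.1, -1.7, 3.2, 0.95],
    [0, 0, 0, 0, 0, 0, 0.95],
    [4.98, 0.4, 0, 0.1, -1.9, 3.0, 0.95],
    [0, 0, 0, 0, 0, 0, 0.95],
    [4.98, 0.4, 0, 0.1, -2.2, 2.8, 0.95],
    [0, 0, 0, 0, 0, 0, 0.95],
    [0, 0, 0, 0, 0, 0, 0.95],
    [0, 0, 0, 0, 0, 0, 0.95],
    [0, 0, 0, 0, 0, 0, 0.95],
  ],
)

```text
clock: 38.5
eef_pos: [438.9, 80.9, 290.3]
eef_rot: [-0.875, -0.002, 0.079]
wrist_force: [-0.1, 0.5, -1.4]
finger_gap: 14.7
finger_force: 58.0
```

```bash
python3 - <<'E'
from h import *
s=manip.read_state(); R=Ro.from_euler("xyz",s["eef_rot"]).as_matrix(); print(s["joints"].round(2), "A",s["eef_pos"]-41*R[:,2],"toolz",R[:,2],s["wrist_force"],s["moment"])
a=manip.camera("scene"); t=manip.camera("top")
cv2.imwrite("pics/s4raw.png",a[:,:,::-1]);cv2.imwrite("pics/t4raw.png",t[:,:,::-1])
m=(a.min(axis=2)>165).astype(np.uint8); k,l,st,c=cv2.connectedComponentsWithStats(m)
x,y=np.array(w2p("scene",[566,52,193])).round(); print("funnel",x,y)
for j in range(1,k):
    if st[j,4]>5 and abs(c[j][0]-x)<110 and abs(c[j][1]-y)<120: print("scene",st[j],a[int(c[j][1]),int(c[j][0])])
m=(t.min(axis=2)>165).astype(np.uint8); k,l,st,c=cv2.connectedComponentsWithStats(m)
x,y=np.array(w2p("top",[566,52,193])).round(); print("funnel",x,y)
for j in range(1,k):
    if st[j,4]>5 and abs(c[j][0]-x)<110 and abs(c[j][1]-y)<90: print("top",st[j])
E
```

```text
[-0.38  0.8   1.86  1.57  2.38  0.65] A [441.45969571  49.53743977 264.01325998] toolz [-0.06156541  0.76477767  0.6413461 ] [-0.06790107  0.4617171  -1.42089656] [-0.44178425  0.15441712  0.00491608]
funnel 329.0 201.0
scene [299 136   5   4  15] [221 225 224]
scene [242 153  22  22 269] [213 216 215]
scene [266 156  19  14  78] [170 176 175]
scene [318 181  15   2  28] [197 165 165]
scene [292 197   4   7  19] [191 196 196]
scene [ 363  213   74   66 2711] [228 230 231]
scene [342 220  12  14  75] [223 226 227]
scene [336 233  11  26 203] [228 231 232]
scene [284 254  11  10  49] [219 222 223]
scene [368 261  69  37 391] [219 222 222]
scene [334 289   5   6  15] [182 184 187]
scene [313 293   9  10  58] [225 228 228]
scene [270 306  29  24 562] [236 239 240]
scene [336 308   8   6  32] [230 232 234]
funnel 237.0 185.0
top [ 104   78   67   54 3409]
top [294 126  21  23 344]
top [240 143   3   7  18]
top [161 144  84  18 769]
top [251 147   8  10  59]
top [246 158  23  54 424]
top [ 158  160   71   57 2822]
top [245 188   2   6   8]
top [231 202   7  35 104]
top [280 213  15  25 283]
top [252 225  19   8  79]
top [145 233  22  25  57]
```

Request:
servo_tool(
  rows=[
    [4.98, 0.4, 0, 0.1, -2.4, 2.7, 0.95],
    [0, 0, 0, 0, 0, 4, 0.95],
    [0, 0, 0, 0, 0, -4, 0.95],
    [0, 0, 0, 0, 0, 4, 0.95],
    [0, 0, 0, 0, 0, -4, 0.95],
    [0, 0, 0, 0, 0, 0, 0.95],
    [0, 0, 0, 0, 0, 0, 0.95],
  ],
)

```text
clock: 39.48
eef_pos: [439.0, 78.5, 292.8]
eef_rot: [-0.786, -0.001, 0.079]
wrist_force: [-0.1, 0.2, 0.2]
finger_gap: 14.3
finger_force: 58.0
```

```bash
python3 - <<'E'
from h import *
t=manip.camera("top");a=manip.camera("scene")
x,y=[int(v) for v in w2p("top",[540,20,100])]; T=t[y-75:y+75,x-80:x+80]
x,y=[int(v) for v in w2p("scene",[566,52,170])]; S=a[y-100:y+100,x-80:x+80]
cv2.imwrite("pics/c1.png",np.hstack([cv2.resize(S,(400,500),interpolation=cv2.INTER_CUBIC),cv2.resize(T,(400,375),interpolation=cv2.INTER_CUBIC) if 0 else cv2.copyMakeBorder(cv2.resize(T,(400,375),interpolation=cv2.INTER_CUBIC),0,125,0,0,cv2.BORDER_CONSTANT)])[:,:,::-1])
E
```

Request:
servo_tool(
  rows=[
    [0, 0, 0, 0, 0, 0, 0.95],
  ],
)

```text
clock: 39.7
eef_pos: [439.0, 78.6, 292.8]
eef_rot: [-0.786, -0.001, 0.079]
wrist_force: [-0.0, -0.9, -1.5]
finger_gap: 14.4
finger_force: 58.0
```

Request:
servo_tool(
  rows=[
    [0, 0, 0, 0, 0, 22, 0.95],
    [-9.97, -0.8, 0, -0.4, 4.6, -5.5, 0.95],
    [-9.97, -0.8, 0, -0.3, 3.6, -6.2, 0.95],
    [-9.97, -0.8, 0, -0.2, 2.4, -6.7, 0.95],
    [-9.97, -0.8, 0, -0.1, 1.2, -7.0, 0.95],
    [-9.97, -0.8, 0, 0, 0, -7.2, 0.95],
    [-9.97, -0.8, 0, 0.1, -1.2, -7.0, 0.95],
    [-9.97, -0.8, 0, 0.2, -2.4, -6.7, 0.95],
    [-9.97, -0.8, 0, 0.3, -3.6, -6.2, 0.95],
    [-9.97, -0.8, 0, 0.4, -4.6, -5.5, 0.95],
    [-9.97, -0.8, 0, 0.4, -5.5, -4.6, 0.95],
    [-9.97, -0.8, 0, 0.5, -6.2, -3.6, 0.95],
    [-9.97, -0.8, 0, 0.5, -6.7, -2.4, 0.95],
    [-9.97, -0.8, 0, 0.6, -7.0, -1.2, 0.95],
    [-4.98, -0.4, 0, 0.3, -3.6, -0.2, 0.95],
    [0, 0, 0, 0, 0, 0, 0.95],
    [0, 0, 0, 0, 0, 0, 0.95],
  ],
)

```text
clock: 41.82
eef_pos: [441.1, 49.5, 244.7]
eef_rot: [-3.141, 0.001, 0.081]
wrist_force: [0.5, 0.0, -0.8]
finger_gap: 14.4
finger_force: 58.0
```

```bash
python3 - <<'E'
from h import *
s=manip.read_state(); R=Ro.from_euler("xyz",s["eef_rot"]).as_matrix(); print(s["eef_pos"],R[:,2],R[:,0],s["wrist_force"],s["moment"])
E
```

```text
[441.12756094  49.53753101 244.65823296] [-7.06840105e-04  7.67337084e-04 -9.99999456e-01] [ 9.96683229e-01  8.13764642e-02 -6.42052849e-04] [ 0.47659687  0.04462418 -0.84950469] [ 0.0430658   0.11829117 -0.01698103]
```

Request:
servo_tool(
  rows=[
    [0, 0, 0, 0, -20, 0, 0.95],
    [0, 0, 0, 1, -40, 0, 0.95],
    [0, 0, 0, 1, -40, 0, 0.95],
    [0, 0, 0, 1, -40, -10, 0.95],
    [0, 0, 0, 1, -40, -40, 0.95],
    [0, 0, 0, 1, -30, -40, 0.95],
    [0, 0, 0, 1.6, -10, -40, 0.95],
    [0, 0, 0, 0, 0, -40, 0.95],
    [0, 0, 0, 0, 0, -30, 0.95],
    [0, 0, 0, 0, 0, -15, 0.95],
    [0, 0, 0, 0, 0, -10, 0.95],
    [0, 0, 0, 0, 0, -4, 0.95],
    [0, 0, 0, 0, 0, -2, 0.95],
    [0, 0, 0, 0, 0, 0, 0.95],
  ],
)

```text
clock: 43.58
eef_pos: [448.2, -170.5, 14.3]
eef_rot: [3.14, -0.001, 0.082]
wrist_force: [0.0, 0.6, -0.3]
finger_gap: 15.0
finger_force: 58.0
```

Request:
servo_tool(
  rows=[
    [0, 0, 0, 0, 0, -1, 0.95],
    [0, 0, 0, 0, 0, -1, 0.95],
    [0, 0, 0, 0, 0, 0, 0.95],
    [0, 0, 0, 0, 0, 0, 0.7],
    [0, 0, 0, 0, 0, 0, 0.6],
    [0, 0, 0, 0, 0, 0, 0.5],
    [0, 0, 0, 0, 0, 0, 0.5],
    [0, 0, 0, 0, 0, 15, 0.5],
    [0, 0, 0, 0, 0, 40, 0.5],
    [0, 0, 0, 20, 3, 40, 0.5],
    [0, 0, 0, 20, 4, 40, 0.5],
    [0, 0, 0, 0, 0, 29, 0.5],
    [0, 0, 0, 0, 0, 0, 0.5],
    [0, 0, 0, 0, 0, 0, 0.5],
  ],
)

```text
clock: 45.32
eef_pos: [487.4, -163.3, 175.4]
eef_rot: [3.141, 0.001, 0.082]
wrist_force: [0.3, -0.5, -0.9]
finger_gap: 46.8
finger_force: 0.0
```

```bash
python3 - <<'E'
from h import *
s=manip.read_state(); print(s["eef_pos"])
w=rim(); a=manip.camera("scene"); t=manip.camera("top")
x,y=[int(v) for v in w2p("scene",[566,52,140])]; S=a[y-110:y+90,x-80:x+80]
cv2.imwrite("pics/t5.png",t[:,:,::-1]);cv2.imwrite("pics/s5.png",a[:,:,::-1]);cv2.imwrite("pics/w11.png",w[:,:,::-1])
T=t[130:250,150:310]; W=w[20:220,180:400]
C=np.zeros((600,800,3),np.uint8)
C[:500,:400]=cv2.resize(S,(400,500),interpolation=cv2.INTER_CUBIC); C[:300,400:]=cv2.resize(T,(400,300),interpolation=cv2.INTER_CUBIC); C[300:600,400:730]=cv2.resize(W,(330,300))
cv2.imwrite("pics/c2.png",C[:,:,::-1]); print(x-80,y-110)
E
```

```text
[ 487.41969178 -163.29324594  175.37067212]
r 58.00155900091766
[281.2  98.2  61.4] [ 574.5 -159.2   61. ]
[102.8 227.2  50.8] [453.2 -11.7  61. ]
246 109
```

View pics/c2.png

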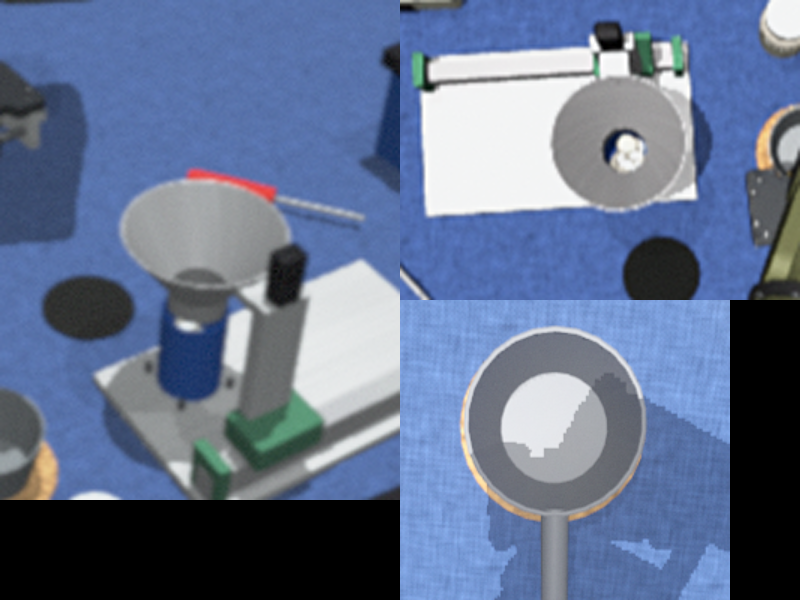

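```bash
python3 - <<'E'
from h import *
for z in (50,80,100,105,110,120): print(z,p2w("scene",322,237.8,z).round(1),[np.round(w2p("top",p2w("scene",322,237.8,z)),1)])
a=cv2.imread("pics/s5.png"); print(a.min(axis=2)[228:246:1,312:336:1])
t=cv2.imread("pics/t5.png"); print(t.min(axis=2)[178:202,228:256])
for z in (30,50,80,105,128): print(z,np.round(w2p("top",[566,51.5,z]),1),np.round(w2p("scene",[566,51.5,z]),1), 22*380/(1169-z))
E
```

```text
50 [535.  68.  50.] [array([236.3, 201.9])]
80 [560.1  49.3  80. ] [array([241.6, 192.1])]
100 [576.7  36.9 100. ] [array([245.2, 185.3])]
105 [580.9  33.8 105. ] [array([246.2, 183.5])]
110 [585.1  30.7 110. ] [array([247.1, 181.8])]
120 [593.4  24.4 120. ] [array([249. , 178.2])]
[[ 69  69  75  78  70  75  71  70  73  71  75  70  74  74  73  76  74  73
   73  76  72  73  74  73]
 [ 60  67  77  79  78  77  73  71  74  75  69  70  71  68  73  74  71  74
   74  73  70  72  77  73]
 [ 52  63  80  81  82  83  83  78  78  72  74  76  71  73  74  70  74  73
   73  76  77  79  81  79]
 [ 49  61  77  82  86  86  87  84  82  79  78  81  78  77  78  77  79  79
   79  81  84  79  84  80]
 [ 44  60  75  82  86  87  89  88  90  89  84  87  88  89  88  92  91  89
   86  90  88  86  84  80]
 [ 36  46  70  80  87  87  90  91  90  93  90  90  93  94  92  92  92  91
   92  86  87  87  83  73]
 [ 36  43  53  68  85  88  89  88  91  93  92  93  92  96  89  93  92  90
   91  90  88  87  77  67]
 [ 30  38  44  61  85  96 100  93  90  92  92  90  91  93  93  92  91  92
   91  91  88  82  72  59]
 [ 28  29
[... 3357 characters left out ...]
38 136 138 134 127 132 164 175 177 183 176 171 174 154 145
  148 149 149 150 147 150 153 155 154 151]
 [135 135 135 136 136 137 136 135 134 148 148 152 151 145 142 147 145 148
  149 148 147 149 149 148 150 153 153 150]
 [133 135 135 134 138 138 139 138 136 137 138 138 136 138 141 143 146 145
  150 146 148 147 149 147 149 151 156 150]
 [137 135 133 136 138 139 138 139 136 140 135 137 140 140 142 142 143 146
  146 146 147 149 147 146 149 151 152 148]]
30 [242.2 192.1] [322.6 254.4] 7.3397717295873575
50 [241.6 191.3] [323.2 248.4] 7.4709562109025915
80 [240.8 190.1] [324.2 239.1] 7.6767676767676765
105 [240. 189.] [325.1 231.1] 7.857142857142857
128 [239.3 187.9] [325.9 223.5] 8.03073967339097
```

Request:
servo_tool(
  rows=[
    [0, 0, -1.2, 0, 0, 40, 0.4],
    [0, 0, -1.2, 0, 0, 40, 0.4],
    [0, 0, 0, 10, 20, 40, 0.4],
    [0, 0, 0, 30, 35, 35, 0.4],
    [0, 0, 0, 30, 35, 0, 0.4],
    [0, 0, 0, 30, 35, 0, 0.4],
    [0, 0, 0, 30, 35, 0, 0.4],
    [0, 0, 0, 30, 35, 0, 0.4],
    [0, 0, 0, 20, 24, 0, 0.4],
    [0, 0, 0, 0, 0, 0, 0.4],
    [0, 0, 0, 0, 0, 0, 0.4],
  ],
)

```text
clock: 46.85
eef_pos: [667.7, 55.0, 330.3]
eef_rot: [3.14, 0.001, 0.039]
wrist_force: [0.8, -1.2, -0.5]
finger_gap: 56.4
finger_force: 0.0
```

Request:
servo_tool(
  rows=[
    [0, 0, 0, 0, 0, -35, 0.4],
    [0, 0, 0, 0, 0, -35, 0.4],
    [0, 0, 0, 0, 0, -30, 0.4],
    [0, 0, 0, 0, 0, -20, 0.4],
    [0, 0, 0, 0, 0, -8, 0.4],
    [0, 0, 0, 0, 0, 0, 0.8],
    [0, 0, 0, 0, 0, 0, 0.8],
    [0, 0, 0, 0, 0, 0, 0.8],
    [0, 0, 0, 0, 0, 0, 0.8],
    [0, 0, 0, -0.2, 4, 0, 0.8],
    [0, 0, 0, -0.2, 5, 0, 0.8],
    [0, 0, 0, -0.2, 5, 0, 0.8],
    [0, 0, 0, -0.2, 5, 0, 0.8],
    [0, 0, 0, -0.2, 5, 0, 0.8],
    [0, 0, 0, 0, 0, 0, 0.8],
  ],
  grip_force=40,
)

```text
clock: 48.72
eef_pos: [667.2, 80.5, 203.5]
eef_rot: [3.141, -0.001, 0.04]
wrist_force: [1.1, 2.2, 4.5]
finger_gap: 25.7
finger_force: 40.0
```

Request:
servo_tool(
  rows=[
    [0, 0, 0, -0.4, 12, 0, 0.8],
    [0, 0, 0, -0.5, 15, 0, 0.8],
    [0, 0, 0, -0.5, 15, 0, 0.8],
    [0, 0, 0, -0.5, 15, 0, 0.8],
    [0, 0, 0, -0.5, 15, 0, 0.8],
    [0, 0, 0, -0.6, 15, 0, 0.8],
    [0, 0, 0, -0.6, 15, 0, 0.8],
    [0, 0, 0, -0.6, 15, 0, 0.8],
    [0, 0, 0, -0.6, 15, 0, 0.8],
    [0, 0, 0, -0.3, 10, 0, 0.8],
    [0, 0, 0, 0, 0, 0, 0.8],
  ],
)

```text
clock: 50.1
eef_pos: [662.2, 223.1, 203.5]
eef_rot: [3.142, -0.002, 0.041]
wrist_force: [4.8, 3.5, 5.0]
finger_gap: 25.7
finger_force: 40.0
```

Request:
servo_tool(
  rows=[
    [0, 0, 0, -0.2, 4, 0, 0.8],
    [0, 0, 0, -0.2, 4, 0, 0.8],
    [0, 0, 0, 0, 3, 0, 0.8],
    [0, 0, 0, 0, 0, 0, 0.8],
  ],
)

```text
clock: 50.6
eef_pos: [661.8, 233.3, 203.5]
eef_rot: [3.141, -0.002, 0.04]
wrist_force: [3.4, -0.4, 5.3]
finger_gap: 25.4
finger_force: 40.0
```

Request:
servo_tool(
  rows=[
    [0, 0, 0, -0.1, 2, 0, 0.8],
    [0, 0, 0, 0, 2, 0, 0.8],
    [0, 0, 0, 0, 1, 0, 0.8],
    [0, 0, 0, 0, 0, 0, 0.8],
  ],
)

```text
clock: 51.1
eef_pos: [661.7, 235.2, 203.5]
eef_rot: [3.137, -0.0, 0.038]
wrist_force: [-1.7, -16.6, 7.8]
finger_gap: 25.9
finger_force: 40.0
```

Request:
servo_tool(
  rows=[
    [0, 0, 0, 0, -3, 0, 0.8],
    [0, 0, 0, 0, 0, 0, 0.4],
    [0, 0, 0, 0, 0, 0, 0.4],
    [0, 0, 0, 0, 0, 0, 0.4],
    [0, 0, 0, 0, 0, 30, 0.4],
    [0, 0, 0, 0, 0, 40, 0.4],
    [0, 0, 0, 0, 0, 40, 0.2],
    [0, 0, 0, -30, -40, 0, 0.1],
    [0, 0, 0, -40, -45, 0, 0],
    [0, 0, 0, -40, -50, 0, 0],
    [0, 0, 0, -40, -50, -20, 0],
    [0, 0, 0, 0, 0, -40, 0],
    [0, 0, 0, 0, 0, -40, 0],
    [0, 0, 0, 0, 0, 0, 0],
    [0, 0, 0, 0, 0, 0, 0],
  ],
)

```text
clock: 52.98
eef_pos: [515.7, 54.3, 215.9]
eef_rot: [3.14, -0.002, 0.04]
wrist_force: [-0.4, 0.2, -0.2]
finger_gap: 94.0
finger_force: 0.0
```

```bash
cat >> h.py <<'E'
def blue(z=102):
    s=manip.read_state(); im=manip.camera("wrist"); cv2.imwrite("pics/wj%d.png"%int(s["clock"]*100),im[:,:,::-1])
    g=cv2.GaussianBlur(cv2.cvtColor(im,cv2.COLOR_RGB2GRAY),(5,5),1); r=30*372.8/(s["eef_pos"][2]+207-z)
    h=cv2.HoughCircles(g,cv2.HOUGH_GRADIENT,1.5,30,param1=120,param2=20,minRadius=int(r*.8),maxRadius=int(r*1.25)); print("r",r)
    if h is not None:
        for q in h[0][:6]: print("circ",q.round(1),p2w("wrist",q[0],q[1],z,s)[:2].round(1))
    b=im.astype(int); m=((b[:,:,2]>170)&(b[:,:,0]<60)).astype(np.uint8); ys,xs=np.where(m); print("bright blue",len(xs), (xs.min(),xs.max(),ys.min(),ys.max()) if len(xs) else 0)
    print("exp",w2p("wrist",[566,51.5,z],s)); return s,im
E
python3 - <<'E'
from h import *
s,im=blue(); print(s["eef_pos"])
u,v=[int(q) for q in w2p("wrist",[566,51.5,102],s)]
print(im[v,u-60:u+61:4].tolist()); print(im[v-60:v+61:4,u].tolist())
E
```

```text
r 34.85062204077717
circ [303.8 261.8  38.8] [463.1  28.7]
circ [471.8 135.8  38.7] [ 579.7 -104.6]
circ [279.8 144.8  40.5] [565.9  54.6]
circ [ 45.8 144.8  30.3] [558.1 249.5]
circ [518.2 131.2  40.5] [ 584.9 -142.6]
circ [ 98.2 258.8  32.2] [458.7 213. ]
bright blue 0 0
exp (np.float64(283.41223987696003), np.float64(144.80071314838412))
[515.6522327   54.34453154 215.91249295]
[[214, 214, 218], [215, 216, 220], [214, 215, 218], [214, 214, 218], [216, 215, 218], [167, 167, 169], [149, 151, 161], [68, 75, 100], [74, 81, 104], [127, 123, 119], [190, 183, 179], [145, 143, 138], [158, 154, 149], [181, 177, 169], [186, 180, 174], [152, 149, 145], [183, 178, 172], [186, 181, 174], [172, 168, 161], [130, 130, 136], [69, 104, 170], [67, 105, 171], [60, 66, 96], [60, 68, 95], [63, 95, 165], [166, 164, 168], [166, 163, 167], [165, 163, 167], [166, 166, 167], [167, 165, 168], [162, 162, 166]]
[[215, 216, 219], [213, 214, 218], [213, 214, 218], [214, 215, 218], [215, 215, 218], [164, 164, 167], [175, 172, 174], [79, 96, 151], [156, 157, 162], [173, 167, 161], [171, 167, 163], [184, 178, 172], [181, 176, 172], [182, 178, 171], [174, 166, 161], [152, 149, 145], [186, 181, 175], [176, 171, 164], [185, 181, 175], [183, 179, 172], [184, 179, 174], [184, 180, 175], [161, 157, 158], [58, 69, 105], [55, 72, 120], [181, 186, 194], [142, 150, 177], [95, 121, 174], [91, 119, 172], [90, 119, 169], [94, 125, 180]]
```

```bash
ls pics/wj*; python3 - <<'E'
from h import *
def dark(im,x0,x1,y0,y1):
    b=im.astype(int); m=((b.max(axis=2)<70)&(b.max(axis=2)-b.min(axis=2)<14)).astype(np.uint8)[y0:y1,x0:x1]
    k,l,st,c=cv2.connectedComponentsWithStats(m)
    for j in range(1,k):
        if st[j,4]>700: print(st[j]+[x0,y0,0,0,0],c[j]+[x0,y0]); yield (l==j),c[j]+[x0,y0]
s=dict(eef_pos=np.array([493.08,-161.43,174.2]),eef_rot=np.array([-3.1408,-.0006,.0024]))
for m,c in dark(cv2.imread("pics/w7.png"),40,170,190,300): print("w7",p2w("wrist",c[0],c[1],3,s))
e,_=None,None
t=cv2.imread("pics/t5.png")
for m,c in dark(t,225,290,215,265): print("top",p2w("top",c[0],c[1],3))
g=cv2.GaussianBlur(cv2.imread("pics/w7.png",0),(5,5),1)
h=cv2.HoughCircles(g[180:300,30:180],cv2.HOUGH_GRADIENT,1.5,30,param1=100,param2=15,minRadius=38,maxRadius=52)
if h is not None:
    for q in h[0][:3]: print(q,p2w("wrist",q[0]+30,q[1]+180,3,s))
E
```

```text
pics/wj5297.png
[  62  212  106   88 5394] [107.09492028 260.91045606]
w7 [417.61483288  19.87077533   3.        ]
[72.75 80.25 49.1 ] [418.34870694  24.40614312   3.        ]
```

Request:
servo_tool(
  rows=[
    [0, 0, 0, 25, -0.5, 0, 0],
    [0, 0, 0, 25, -0.5, 0, 0],
    [0, 0, 0, 0, 0, -40, 0],
    [0, 0, 0, 0, 0, -40, 0],
    [0, 0, 0, 0, 0, -40, 0],
    [0, 0, 0, 0, 0, -40, 0],
    [0, 0, 0, 0, 0, -22, 0],
    [0, 0, 0, 0, 0, -10, 0],
    [0, 0, 0, 0, 0, 0, 0],
    [0, 0, 0, 0, 0, 0, 0.3],
    [0, 0, 0, 0, 0, 0, 0.32],
    [0, 0, 0, 0, 0, 0, 0.34],
    [0, 0, 0, 0, 0, 0, 0.4],
    [0, 0, 0, 0, 0, 0, 0.4],
  ],
  grip_force=20,
)

```text
clock: 54.78
eef_pos: [565.1, 53.1, 22.5]
eef_rot: [3.14, -0.0, 0.04]
wrist_force: [-0.1, -1.3, 4.1]
finger_gap: 60.8
finger_force: 19.9
```

Request:
servo_tool(
  rows=[
    [0, 0, 0, 0, 0, 8, 0.4],
    [0, 0, 0, 0, 0, 20, 0.4],
    [0, 0, 0, 0, 0, 22, 0.4],
    [0, 0, 0, -10, 0, 20, 0.4],
    [0, 0, 0, -20, -4, 0, 0.4],
    [0, 0, 0, -25, -4, 0, 0.4],
    [0, 0, 0, -25, -4, 0, 0.4],
    [0, 0, 0, -25, -4, 0, 0.4],
    [0, 0, 0, -25, -4, 0, 0.4],
    [0, 0, 0, -25, -4, 0, 0.4],
    [0, 0, 0, -25, -4, 0, 0.4],
    [0, 0, 0, -20, -5, 0, 0.4],
    [0, 0, 0, -5, 0, 0, 0.4],
    [0, 0, 0, 0, 0, 0, 0.4],
    [0, 0, 0, 0, 0, 0, 0.4],
  ],
)

```text
clock: 56.65
eef_pos: [360.6, 20.3, 92.3]
eef_rot: [3.14, -0.0, 0.04]
wrist_force: [0.1, -0.2, -0.7]
finger_gap: 60.7
finger_force: 19.9
```

```bash
python3 - <<'E'
from h import *
s=manip.read_state(); print(s["eef_pos"],s["wrist_force"])
im=manip.camera("wrist"); cv2.imwrite("pics/w12.png",im[:,:,::-1])
b=im.astype(int); m=((b.max(axis=2)<75)&(b.max(axis=2)-b.min(axis=2)<25)).astype(np.uint8)
e=w2p("wrist",[425,20,3],s); print("exp",e, [w2p("wrist",P,s) for P in([473,20,3],[425,68,3],[425,-28,3])])
k,l,st,c=cv2.connectedComponentsWithStats(m)
for j in range(1,k):
    if st[j,4]>800: print(st[j],c[j])
u=int(e[0]); r0=int(e[1])
print(b[max(0,r0-90):r0+1:4,u].max(axis=1).tolist(), max(0,r0-90)); print(b[r0-15,u-100:u+101:5].max(axis=1).tolist(),u-100,r0-15)
E
```

```text
[360.59383053  20.29832516  92.30629069] [ 0.13502047 -0.2006509  -0.70364479]
exp (np.float64(281.3720885962006), np.float64(127.68643090411211)) [(np.float64(284.1279279631292), np.float64(60.50354410661595)), (np.float64(218.27281614181715), np.float64(125.09695271131496)), (np.float64(344.2286784409073), np.float64(130.26594984855214))]
[ 248   97   94   93 5759] [292.69994791 146.57891995]
[  408   282   152   124 10907] [489.16741542 341.2815623 ]
[    0   286   560   134 10972] [103.23733139 374.49115931]
[223, 226, 235, 231, 224, 209, 218, 109, 107, 103, 103, 99, 98, 90, 78, 76, 75, 69, 65, 61, 65, 61, 63] 37
[240, 237, 231, 229, 228, 221, 235, 236, 108, 105, 107, 103, 97, 95, 97, 91, 88, 82, 85, 70, 65, 67, 66, 65, 68, 67, 72, 76, 80, 76, 83, 82, 97, 177, 184, 186, 177, 178, 178, 180, 174] 181 112
```

Request:
servo_tool(
  rows=[
    [0, 0, 0, 20, 0, 0, 0.4],
    [0, 0, 0, 25, 0, 0, 0.4],
    [0, 0, 0, 17, 0, -10, 0.4],
    [0, 0, 0, 0, 0, -25, 0.4],
    [0, 0, 0, 0, 0, -25, 0.4],
    [0, 0, 0, 0, 0, -12, 0.4],
    [0, 0, 0, 0, 0, -4, 0.4],
    [0, 0, 0, 0, 0, 0, 0.4],
    [0, 0, 0, 0, 0, -1, 0.4],
    [0, 0, 0, 0, 0, -1, 0.4],
    [0, 0, 0, 0, 0, 0, 0.4],
  ],
)

```text
clock: 58.08
eef_pos: [422.1, 20.2, 14.4]
eef_rot: [3.14, -0.0, 0.04]
wrist_force: [0.6, 0.5, -2.0]
finger_gap: 60.5
finger_force: 19.9
```

Request:
servo_tool(
  rows=[
    [0, 0, 0, 0, 0, -0.6, 0.4],
    [0, 0, 0, 0, 0, -0.6, 0.4],
    [0, 0, 0, 0, 0, 0, 0.4],
  ],
)

```text
clock: 58.45
eef_pos: [422.1, 20.2, 13.4]
eef_rot: [3.14, -0.0, 0.04]
wrist_force: [-3.2, -0.4, 8.4]
finger_gap: 60.8
finger_force: 19.9
```

Request:
servo_tool(
  rows=[
    [0, 0, 0, 0, 0, 0.5, 0.3],
    [0, 0, 0, 0, 0, 0, 0.2],
    [0, 0, 0, 0, 0, 0, 0],
    [0, 0, 0, 0, 0, 0, 0],
    [0, 0, 0, 0, 0, 0, 0],
    [0, 0, 0, 0, 0, 20, 0],
    [0, 0, 0, 0, 0, 40, 0],
    [0, 0, 0, 0, 0, 40, 0],
    [0, 0, 0, -30, 0, 40, 0],
    [0, 0, 0, -30, 0, 10, 0],
    [0, 0, 0, 0, 0, 0, 0],
    [0, 0, 0, 0, 0, 0, 0],
  ],
)

```text
clock: 59.95
eef_pos: [362.4, 20.2, 163.4]
eef_rot: [3.14, -0.0, 0.04]
wrist_force: [1.0, 0.5, 1.0]
finger_gap: 94.0
finger_force: 0.0
```

```bash
python3 - <<'E'
from h import *
s=manip.read_state(); im=manip.camera("wrist"); cv2.imwrite("pics/w13.png",im[:,:,::-1])
g=cv2.GaussianBlur(cv2.cvtColor(im,cv2.COLOR_RGB2GRAY),(5,5),1)
for z,R in((93,30),(3,48)):
    r=R*372.8/(s["eef_pos"][2]+207-z); h=cv2.HoughCircles(g,cv2.HOUGH_GRADIENT,1.5,20,param1=100,param2=20,minRadius=int(r*.85),maxRadius=int(r*1.2))
    print(z,r,"exp",w2p("wrist",[423,20,z],s))
    for q in (h[0][:5] if h is not None else []): print(q.round(1),p2w("wrist",q[0],q[1],z,s)[:2].round(1))
# white strays: scene & top
t=manip.camera("top"); cv2.imwrite("pics/t6.png",t[:,:,::-1]); t0=cv2.imread("pics/top0.png"); t0=cv2.resize(t0,(560,420),interpolation=cv2.INTER_AREA)[:,:,::-1]
d=((t.min(axis=2)>140)&(t0.min(axis=2)<110)).astype(np.uint8); k,l,st,c=cv2.connectedComponentsWithStats(d)
for j in range(1,k):
    if st[j,4]>8: print("new white top",st[j],p2w("top",*c[j],10)[:2].round())
u,v=[int(x) for x in w2p("wrist",[423,20,60],s)]; print("white px in jar",(im[v-40:v+40,u-40:u+40].min(axis=2)>120).sum())
a=manip.camera("scene"); a0=cv2.resize(cv2.imread("pics/scene0.png"),(560,420),interpolation=cv2.INTER_AREA)[:,:,::-1]
d=((a.min(axis=2)>140)&(a0.min(axis=2)<110)).astype(np.uint8); k,l,st,c=cv2.connectedComponentsWithStats(d)
for j in range(1,k):
    if st[j,4]>8: print("new white scene",st[j],p2w("scene",*c[j],10)[:2].round())
E
```

```text
93 40.32241615188473 exp (np.float64(281.2327116241068), np.float64(133.48416044497333))
[281.2 132.8  42. ] [423.5  20. ]
[492.8 344.2  47. ] [ 260.4 -160.7]
[ 63.8 344.2  47. ] [246.9 191. ]
[320.2 224.2  42.1] [357.  -12.3]
[236.2 360.8  43.8] [236.9  49.6]
3 48.71022705839977 exp (np.float64(280.3000193387965), np.float64(130.51247336387092))
[279.8 126.8  50.3] [426.5  20.7]
[483.8 348.8  57. ] [ 198.  -212.7]
[ 71.2 350.2  57. ] [178.8 239.1]
[294.8 147.8  57. ] [407.4   5.5]
[263.2 138.8  47.2] [414.7  35.9]
new white top [171 147   4   7  22] [704. 265.]
new white top [192 150   9  11  78] [687. 192.]
new white top [156 152   4   3   9] [697. 310.]
new white top [193 161  12   4  21] [663. 187.]
new white top [159 162   7   5  17] [661. 297.]
new white top [140 166  32  53 197] [579. 333.]
new white top [231 181  22  23 393] [569.  55.]
new white top [175 185   9  14  25] [581. 251.]
new white top [246 232  15  18 186] [419.  23.]
new white top [366 283   6   6  14] [ 275. -323.]
new white top [380 285  23  18 229] [ 248. -393.]
new white top [289 352   5   6   9] [ 79. -83.]
white px in jar 2451
new white scene [ 50   0  22  28 347] [-1443.  -178.]
new white scene [ 78   0  51  35 932] [-1378.   -20.]
new white scene [   0   36   68   58 1673] [-887. -413.]
new white scene [165  52  14  14  80] [-676.  111.]
new white scene [288  88   5   4  12] [-215.  412.]
new white scene [  0 139  33  19 137] [-276. -528.]
new white scene [375 158  49  21 206] [352. 473.]
new white scene [411 188  12  17 101] [486. 407.]
new white scene [275 206   8   5  33] [353.  53.]
new white scene [395 223  14  25 123] [586. 278.]
new white scene [ 88 231  31  13 253] [ 246. -391.]
new white scene [128 231   7   7  17] [ 267. -323.]
new white scene [309 235  28  36 676] [549.  65.]
new white scene [393 258  12  11  76] [657. 207.]
```

```bash
python3 - <<'E'
from h import *
t=cv2.imread("pics/t6.png",0); np.set_printoptions(linewidth=250)
print(t[160:212:1,212:266:2])
E
```

```text
[[109 120 127 ... 130 113 242]
 [212 219 220 ... 221 217 247]
 [246 246 246 ... 245 245 248]
 ...
 [244 243 244 ... 213 203 205]
 [245 246 246 ... 133 116 111]
 [246 246 247 ... 101 101  88]]
```

```bash
python3 - <<'E'
from h import *
t=cv2.imread("pics/t6.png",0)
x0,y0,x1,y1=212,164,264,206
m=(t[y0:y1,x0:x1]<225).astype(np.uint8); k,l,st,c=cv2.connectedComponentsWithStats(m)
for j in range(1,k): print(st[j]+[x0,y0,0,0,0],p2w("top",*(c[j]+[x0,y0]),15)[:2].round(),t[y0:y1,x0:x1][l==j].min())
E
```

```text
[212 179   4  23  68] [578. 141.] 169
[250 183   3   4   9] [590.  25.] 142
[232 184   3   4   9] [588.  80.] 141
[251 201   3   3   7] [536.  24.] 157
[233 202   3   4   9] [533.  78.] 151
```

```bash
python3 - <<'E'
from h import *
t=manip.camera("top")[:,:,::-1]; t0=cv2.resize(cv2.imread("pics/top0.png"),(560,420),interpolation=cv2.INTER_AREA)
for n,(x,y,w,h) in dict(scoop=(290,168,45,80),glue=(290,122,30,35),tape=(335,128,38,38),bolt=(366,192,24,34),driver=(142,228,55,60),brush=(338,265,70,42)).items():
    r=cv2.matchTemplate(t[y-15:y+h+15,x-15:x+w+15],t0[y:y+h,x:x+w],cv2.TM_CCOEFF_NORMED); _,v,_,p=cv2.minMaxLoc(r); print(n,round(v,2),np.array(p)-15)
E
```

```text
scoop 0.96 [0 0]
glue 1.0 [0 0]
tape 1.0 [0 0]
bolt 1.0 [0 0]
driver 1.0 [0 0]
brush 0.71 [0 0]
```

Everything is in place (the lower brush match is only a change in its shadow), so I'm handing in.

```bash
python3 -c "
from cell import manip
print(manip.sign_off())"
```

```text
the job is handed in; nothing more can be done
None
```

I handed the job in after about 60 s of robot time: the knobs are in the jar, which stands on the rubber mat, the empty scoop is back on its cork mat, and the funnel is at its home stop; I found no strays, but never counted all seven knobs in the jar.

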